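# Load handed brackets into a UV curing cabinet

### The arm

A 6-joint arm with a two-finger parallel gripper is mounted at the origin on the work surface. World frame = base frame: x ahead of the robot, y to its left, z up, the work surface at z = 0. Lengths are in m, angles in rad, forces in N, time in s.
With the tool pointing down it reaches from about 0.35 to 0.775 m from the base axis. Payload 7.3 kg.
Tool frame: the origin (TCP) lies between the finger pads; the fingertips stand robot.tcp_to_tips ahead of it and the grasp point (between the pads) lies 2 mm behind it (robot.tcp_to_tips is the distance from the TCP to the fingertips, in m); y points along the fingers, x is the direction in which the jaws open and shut, and the axes are right-handed (so a half turn about y gives the same grasp; the last joint's range is limited). The gripper opens to 92 mm and grips with 3 to 60 N. Pads are 19 mm wide; open, the fingers measure 130 mm over their backs; the gripper's body (75 mm by 190 mm) begins 47 mm behind the grasp point.
Start: joints at [1.111, 0.342, 1.524, -0, 1.275, -0.146], TCP at [0.162, 0.499, 0.244] pointing down, gripper open.
Joint ranges: [-2.53, 2.53], [-0.77, 2.02], [0.04, 2.7], [-1, 4.14], [0.28, 2.66], [-3.11, 3.11]. Speed limits (rad/s): [2.57, 2.57, 3.14, 3.14, 3.14, 3.14].

### API

Orientations are given as [roll, pitch, yaw] about the fixed x, y, z axes, in that order (R = Rz(yaw) Ry(pitch) Rx(roll)).
In Python, from cell import status, read_camera, get_calibration, robot gives the robot as it stands.
- The arm moves only by the shell command python3 -m creep 'ROWS' [FORCE]. ROWS is JSON, a list of rows, each an object of numbers: "dx", "dy", "dz": the shift along the tool's x, y, z in m; "rx", "ry", "rz": the turn, a rotation vector about the tool's x, y, z in rad; "gripper": the opening, from 0 (shut) to 1 (fully open). A call has 1 to 20 rows; each row is the pose to reach, as a shift and turn from the pose commanded when the call began, along the tool's axes at that moment; what a row does not reach only later rows make up. A row lasts 1/8 s, in which the tool goes at most 62.5 mm and 10.7 degrees, less where a joint would pass 70% of its speed; a pose out of reach is approached as far as the arm can. A call with a gripper value outside its range is refused whole. The fingers move at their own pace and stop on an object; FORCE is the grip in N (left out, the last holds). Time passes only in rows, so rows that repeat a pose let the fingers close. It gives the time, the measured TCP pose, the force and the opening at its end, in the units of the state.
- status.observe(): the state, without advancing time (a new reading comes with each control period).
- read_camera(name): name is "scene" or "top"; returns (picture, depth): 384x512x3 uint8, red, green, blue; 384x512 float32, m along the optical axis (not along the pixel's ray), 0 where there is no reading.
- get_calibration(name): a dict with "fx", "fy", "cx", "cy" (pixels), "xyz" and "rotation" of the camera in the world. Camera axes: x right, y down, z forward; pixel columns grow to the right and rows downward; lengths in m; the calibration is good to about 2 mm. A picture is of the moment at which its call begins. get_calibration takes no time and is no camera call.
- robot.hand_in(): hands the job in, once; it reports no verdict.
The state is a dict: "time": time; "qpos": joint angles; "qvel": joint speeds; "joint_efforts": joint torques, N m; "tool_pos": TCP position; "tool_rot": TCP orientation; "contact_force": force on the tool from outside, world axes, zero at the start; "torque": the same for the moment, N m; "opening": finger opening in m.
Only numpy, scipy, OpenCV 4.12 (cv2) and the standard library are available. Lean on these libraries where they do the work, as an engineer would, in place of code of your own. Each camera call takes 0.05 s, during which the arm holds its last target.

### The job

Load the curing cabinet: slide its sash fully up, pass every printed bracket on the mat in through the port and set it down, without dropping it, in the tray, the left-hand brackets in the left compartment and the right-hand ones in the right. Nothing may touch the rubber gasket round the port. Then slide the sash fully shut and turn the timer clockwise to its stop, leaving everything else on the desk where it is.

Things in the scene. Friction and masses are not known exactly. Their poses are not given: they have to be found in the camera images.
- cabinet: Benchtop UV curing cabinet, fixed: white box 345 mm wide, 290 deep, 288 high, amber see-through back; flat front sloping up and away from the robot at 35 degrees to the level. Origin: on the desk straight below the port's centre; x level into the cabinet, y to its left, z up (the cabinet axes). Sides at y = 140 and -205 mm; the slope runs from x = -91 mm, 107 mm high, to x = 168 mm, 288 mm high.
- port (a point): Centre of the port, in the outer face of the sloping front, 170 mm above the desk; cabinet axes. The opening is a rectangle 110 mm long up the slope by 184 mm wide (y) in a 5 mm panel. Looking straight down, a clear shaft from x = -42 to +41 mm and y = -92 to +92 mm about this point leads through it.
- port_rim: The soft black rubber gasket round the port: a frame of strip 10 mm wide round the opening, standing 4 mm proud of the sloping face. Nothing may touch it. Fixed to the cabinet; same origin and axes as the cabinet.
- tray_left (a point): Floor centre of the left compartment of the metal tray inside the cabinet, under the port; cabinet axes (left = +y). 106 mm above the desk, 64 mm below the port's centre, 17.5 mm further in (x) and 44.7 mm to its left. The compartment is 125 mm (x) by 84 mm (y) inside; the tray's edges and the 5 mm divider between the compartments (on the port's centre line) stand 10 mm above the floor.
- tray_right (a point): The same for the right compartment: floor centre 44.7 mm to the right (-y) of the port's centre.
- sash (a joint): The amber sash over the port; it slides straight up the slope in guides. 0 = fully shut, 0.122 m = fully open, against its stop; it stays where it is left (4 N friction, about 6 N to raise it). It lies 7 to 11 mm off the sloping face; near 0.122 it wholly clears the port. At the start it is shut or up to 25 mm ajar.
- sash_handle (a point): Middle of the sash's handle: a round bar 12 mm thick, 130 mm long, lying across (along the cabinet's y), on two posts 110 mm apart that hold it 58 mm off the sloping face. The point moves with the sash, along (0.819, 0, 0.574) in cabinet axes; its own axes stay the cabinet's.
- timer (a joint): Rotary timer on a black block to the right of the port. 0 = off, 1.4 rad = its stop; it grows as the knob turns clockwise seen from above and stays where it is left (light friction). At the start it stands between 0 and 0.35.
- timer_grip (a point): On the timer knob's vertical axis, at the height to grip it. The knob has an upright bar grip 38 mm across, 14 mm thick; it ends 7 mm above this point and reaches 25 mm below it. The bar lies along the cabinet's x at 0 and turns with the knob. The block's top is 143 mm above the desk.
- bracket_a_mid (a point): Angle bracket, grey printed resin, about 36 g, standing on its foot on a fixed 3 mm thick rubber mat (None if absent: three or four are there). Upright web 56 mm long, 8 thick, 42 high: grip it across the 8 mm. Foot 24 mm wide, 7 thick, along the bottom of one face; an end plate 8 thick, 30 high at one end of the foot. This point: web's centre, 21 mm above the underside; x along the web to the end-plate end.
- bracket_a_foot (a point): Middle of the outer edge of bracket_a's foot, 28 mm sideways from the web's centre plane, 3.5 mm above the underside. It tells the hand: with the end plate at the far end of the web from you (looking along x of bracket_a_mid), a left-hand bracket has its foot to the left of the web (+y), a right-hand bracket to the right (-y).
- bracket_b_mid (a point): Another such bracket (bracket_b), of the same or of mirror-image shape; the same point and axes as for bracket_a. None if absent.
- bracket_b_foot (a point): Middle of the outer edge of the foot of bracket_b; it tells the hand as for bracket_a.
- bracket_c_mid (a point): Another such bracket (bracket_c), of the same or of mirror-image shape; the same point and axes as for bracket_a. None if absent.
- bracket_c_foot (a point): Middle of the outer edge of the foot of bracket_c; it tells the hand as for bracket_a.
- bracket_d_mid (a point): Another such bracket (bracket_d), of the same or of mirror-image shape; the same point and axes as for bracket_a. None if absent.
- bracket_d_foot (a point): Middle of the outer edge of the foot of bracket_d; it tells the hand as for bracket_a.
- weight: Small brass calibration weight, 20 mm across and 23 mm high, among the brackets on the mat. Not part of the job: to be left where it is. Origin under its centre.
- mouse: Computer mouse, 98 by 58 by 33 mm, on the desk. Not part of the job: to be left where it is. Origin under its centre.
- calculator: Desk calculator, 150 by 100 by 19 mm. Not part of the job: to be left where it is. Origin under its centre.
- tape_roll: Roll of clear tape lying flat, 52 mm across, 18 mm high. Not part of the job: to be left where it is. Origin under its centre.
- scraper: Spatula-like scraper, 150 mm long, lying on the desk. Not part of the job: to be left where it is. Origin under its centre.
Things that resemble listed ones, but are neither listed nor needed, are in the scene too. What is shaped like the part that bears bracket_b_mid but yellow is not meant.

How it is judged:
On the way, in this order (a step that is already met when the one before it is completed fails the run):
1. the sash is slid fully up (value of joint sash above 0.113 m), for 0.2 s.
2. every bracket present lies let go in the compartment of its hand (x of bracket_a_mid in the frame of tray_left between -0.06 and 0.06 m and y of bracket_a_mid in the frame of tray_left between -0.0415 and 0.0415 m and z of bracket_a_mid in the frame of tray_left between 0 and 0.04 m and x of bracket_d_mid in the frame of tray_left between -0.06 and 0.06 m and y of bracket_d_mid in the frame of tray_left between -0.0415 and 0.0415 m and z of bracket_d_mid in the frame of tray_left between 0 and 0.04 m and x of bracket_b_mid in the frame of tray_right between -0.06 and 0.06 m and y of bracket_b_mid in the frame of tray_right between -0.0415 and 0.0415 m and z of bracket_b_mid in the frame of tray_right between 0 and 0.04 m and x of bracket_c_mid in the frame of tray_right between -0.06 and 0.06 m and y of bracket_c_mid in the frame of tray_right between -0.0415 and 0.0415 m and z of bracket_c_mid in the frame of tray_right between 0 and 0.04 m and contact force between the fingers and bracket_a below 0.1 N and contact force between the fingers and bracket_b below 0.1 N and contact force between the fingers and bracket_c below 0.1 N and contact force between the fingers and bracket_d below 0.1 N and linear speed of each of bracket_a, bracket_b, bracket_c, bracket_d below 0.02 m/s), for 0.2 s.
3. the sash is fully shut again (value of joint sash below 0.006 m), for 0.2 s.
4. the timer is turned to its stop (value of joint timer above 1.25 rad), for 0.1 s.
At the end, for the whole second after the job is handed in: Every bracket present is at rest with the middle of its web inside the tray compartment of its hand (left or right) and no more than 40 mm above that compartment's floor; the sash is within 6 mm of fully shut; the timer stands beyond 1.25 of its 1.4 rad (x of bracket_a_mid in the frame of tray_left between -0.06 and 0.06 m and y of bracket_a_mid in the frame of tray_left between -0.0415 and 0.0415 m and z of bracket_a_mid in the frame of tray_left between 0 and 0.04 m and x of bracket_d_mid in the frame of tray_left between -0.06 and 0.06 m and y of bracket_d_mid in the frame of tray_left between -0.0415 and 0.0415 m and z of bracket_d_mid in the frame of tray_left between 0 and 0.04 m and x of bracket_b_mid in the frame of tray_right between -0.06 and 0.06 m and y of bracket_b_mid in the frame of tray_right between -0.0415 and 0.0415 m and z of bracket_b_mid in the frame of tray_right between 0 and 0.04 m and x of bracket_c_mid in the frame of tray_right between -0.06 and 0.06 m and y of bracket_c_mid in the frame of tray_right between -0.0415 and 0.0415 m and z of bracket_c_mid in the frame of tray_right between 0 and 0.04 m and linear speed of each of bracket_a, bracket_b, bracket_c, bracket_d below 0.02 m/s and value of joint sash below 0.006 m and value of joint timer above 1.25 rad); the robot touches nothing.
It fails at once if anything presses on the port's rubber gasket with more than 1 N (contact force between anything else and port_rim above 1 N).
It fails at once if the timer is started (past 1 rad) while the sash is not shut (more than 20 mm open) (value of joint timer above 1 rad and value of joint sash above 0.02 m).
It fails at once if a bracket is dropped into the tray from more than about 40 mm (it still moves faster than 0.8 m/s in the cabinet, just above the tray) ((x of bracket_a_mid in the frame of port between -0.06 and 0.08 m and y of bracket_a_mid in the frame of port between -0.09 and 0.09 m and z of bracket_a_mid in the frame of port between -0.036 and -0.004 m and linear speed of bracket_a above 0.8 m/s) or (x of bracket_b_mid in the frame of port between -0.06 and 0.08 m and y of bracket_b_mid in the frame of port between -0.09 and 0.09 m and z of bracket_b_mid in the frame of port between -0.036 and -0.004 m and linear speed of bracket_b above 0.8 m/s) or (x of bracket_c_mid in the frame of port between -0.06 and 0.08 m and y of bracket_c_mid in the frame of port between -0.09 and 0.09 m and z of bracket_c_mid in the frame of port between -0.036 and -0.004 m and linear speed of bracket_c above 0.8 m/s) or (x of bracket_d_mid in the frame of port between -0.06 and 0.08 m and y of bracket_d_mid in the frame of port between -0.09 and 0.09 m and z of bracket_d_mid in the frame of port between -0.036 and -0.004 m and linear speed of bracket_d above 0.8 m/s)).
It fails at once if a bystander is moved more than 30 mm (the weight 40 mm) (distance of weight from where it was at the start of the episode above 0.04 m or distance of any of mouse, calculator, tape_roll, scraper from where it was at the start of the episode above 0.03 m).
Of bracket_a, bracket_b, bracket_c, bracket_d only 3 to 4 are there at a start; the rules pass over those that are not, and their reading is None.
At some moment in a run one of bracket_a, bracket_b, bracket_c, bracket_d may be knocked a few centimetres aside while the robot is not near it.
It also fails if it takes over 210 s, if anything falls off the work surface, if the arm or the gripper's body presses on something with over 40 N, if the wrist force passes 120 N, or if a joint passes its speed limit or range.

## Working session

There is one attempt and no reset: what is moved stays moved. The work goes in short steps, Python scripts to look and compute and a shell command to move; the robot and the scene stay as the last step left them, time stands still between calls to the robot, and variables do not carry over. Pictures are saved under pics/ and viewed, and the job is handed in when it is done.

```bash
ls; mkdir -p pics
python3 - <<'E'
from cell import status, read_camera, get_calibration, robot
import cv2,numpy as np
print(status.observe()); print(robot.tcp_to_tips)
for n in ("scene","top"):
    p,d=read_camera(n); c=get_calibration(n); print(n,c)
    cv2.imwrite(f"pics/{n}0.png",cv2.cvtColor(p,cv2.COLOR_RGB2BGR)); np.savez(f"pics/{n}0.npz",p=p,d=d)
E
```

```text
pics
{'time': 0.0, 'qpos': array([ 1.11101085e+00,  3.42717135e-01,  1.52502079e+00,  1.93782408e-06,
        1.27542870e+00, -1.45996331e-01]), 'qvel': array([-0.00172274, -0.00103658,  0.00093702, -0.00010898,  0.00111357,
        0.00093471]), 'joint_efforts': array([ 1.07210446e-03, -4.31241131e+01, -2.44225788e+01,  7.18824542e-02,
        5.58572123e-02, -1.28434071e-04]), 'tool_pos': array([0.16184963, 0.49901702, 0.24304654]), 'tool_rot': array([-1.57056551e+00,  1.55695549e-03,  1.25700679e+00]), 'contact_force': array([0.36380156, 0.64625934, 0.27011014]), 'torque': array([ 0.00963135,  0.04293992, -0.04402464]), 'opening': 0.09169478702743834}
0.017
scene {'fx': 464.3957045141817, 'fy': 464.3957045141817, 'cx': 256.2537656680191, 'cy': 194.09593459138776, 'xyz': array([ 0.77689343, -0.64032336,  1.09092733]), 'rotation': array([-2.58175087e+00,  9.29641685e-04,  4.97744175e-01])}
top {'fx': 401.70811442714734, 'fy': 401.70811442714734, 'cx': 258.82187093620803, 'cy': 191.48781872150954, 'xyz': array([ 0.36827891, -0.13044166,  1.23142134]), 'rotation': array([-3.00880589,  0.01831282, -1.59222614])}
```

View images.

View pics/scene0.png

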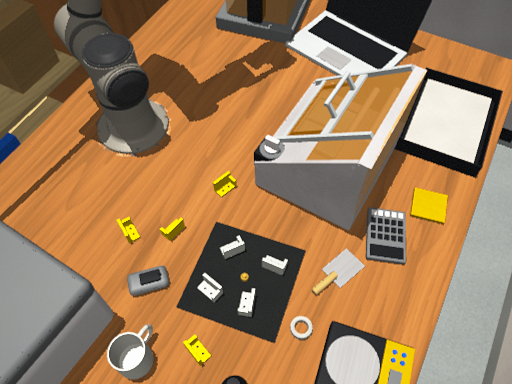

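View pics/top0.png

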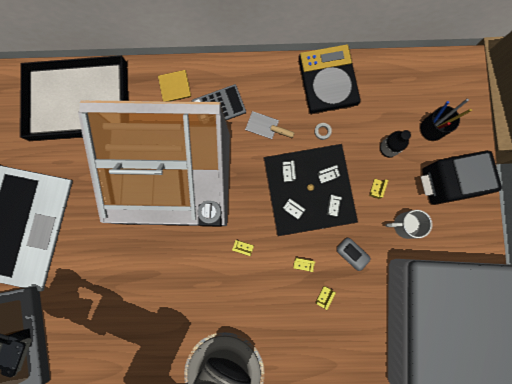

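```bash
cat > h.py <<'E'
import numpy as np,cv2
from scipy.spatial.transform import Rotation as R
from cell import status, read_camera, get_calibration, robot
def cal(n):
    c=get_calibration(n); return c,R.from_euler('xyz',c['rotation']).as_matrix()
def ray(n,u,v):
    c,M=cal(n); d=M@np.array([(u-c['cx'])/c['fx'],(v-c['cy'])/c['fy'],1.]); return np.array(c['xyz']),d
def onz(n,u,v,z):
    o,d=ray(n,u,v); return o+d*(z-o[2])/d[2]
def cloud(n,D):
    c,M=cal(n); v,u=np.mgrid[0:384,0:512]
    P=np.stack([(u-c['cx'])/c['fx']*D,(v-c['cy'])/c['fy']*D,D],-1)
    return P@M.T+c['xyz']
def proj(n,P):
    c,M=cal(n); q=(np.asarray(P)-c['xyz'])@M; return np.stack([q[...,0]/q[...,2]*c['fx']+c['cx'],q[...,1]/q[...,2]*c['fy']+c['cy']],-1)
def snap(n,k):
    p,d=read_camera(n); np.savez(f"pics/{n}{k}.npz",p=p,d=d); return p,d
def load(n,k):
    z=np.load(f"pics/{n}{k}.npz"); return z['p'],z['d']
def save(name,p,u0,u1,v0,v1,s):
    c=cv2.resize(p[v0:v1,u0:u1],None,fx=s,fy=s,interpolation=cv2.INTER_CUBIC); cv2.imwrite("pics/"+name,cv2.cvtColor(c,cv2.COLOR_RGB2BGR))
def clip():
    pass
E
python3 - <<'E'
from h import *
p,d=load("top",0)
save("a1.png",p,260,360,140,240,6)
save("a2.png",p,75,235,95,230,5)
p,d=load("scene",0)
save("a3.png",p,180,310,220,340,6)
save("a4.png",p,250,430,60,230,4)
E
```

```text
(no output)
```

View pics/a1.png

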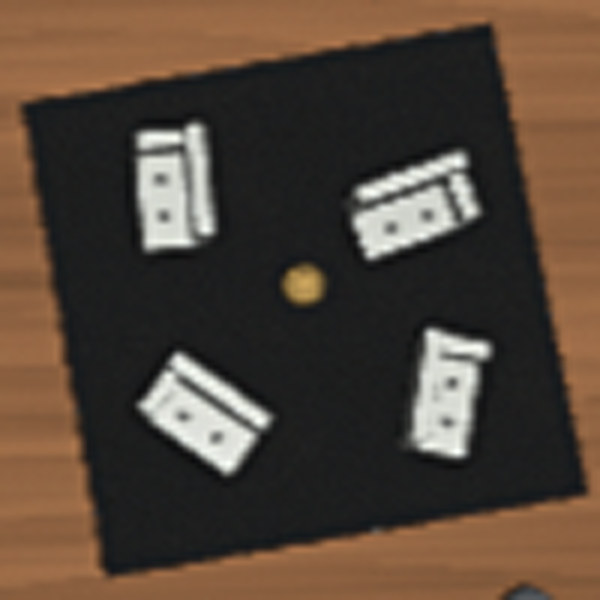

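View pics/a2.png

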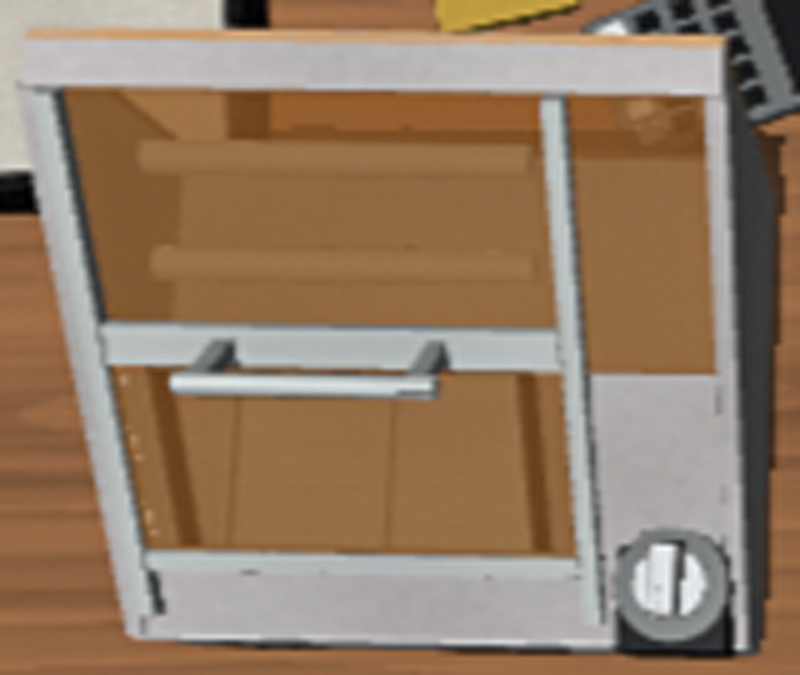

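View pics/a3.png

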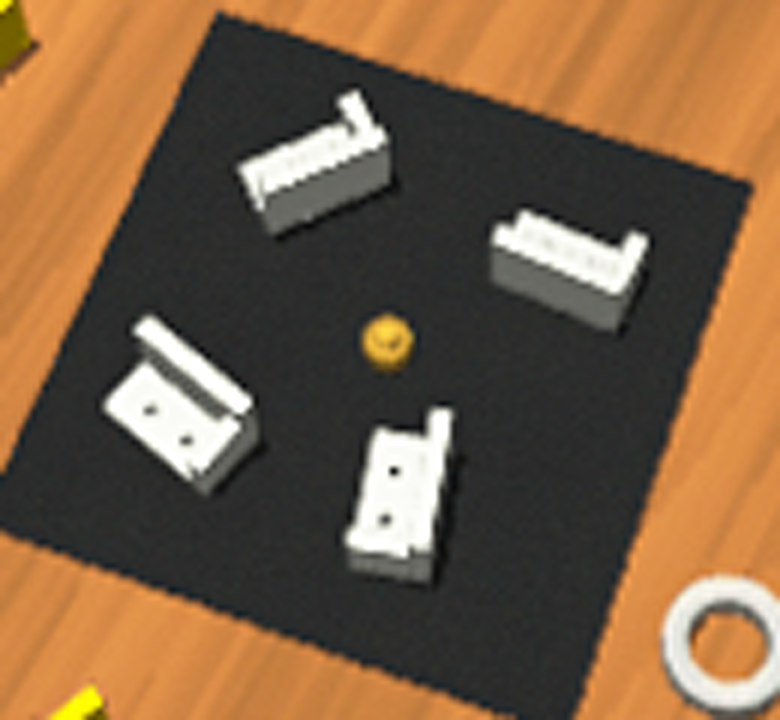

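View pics/a4.png

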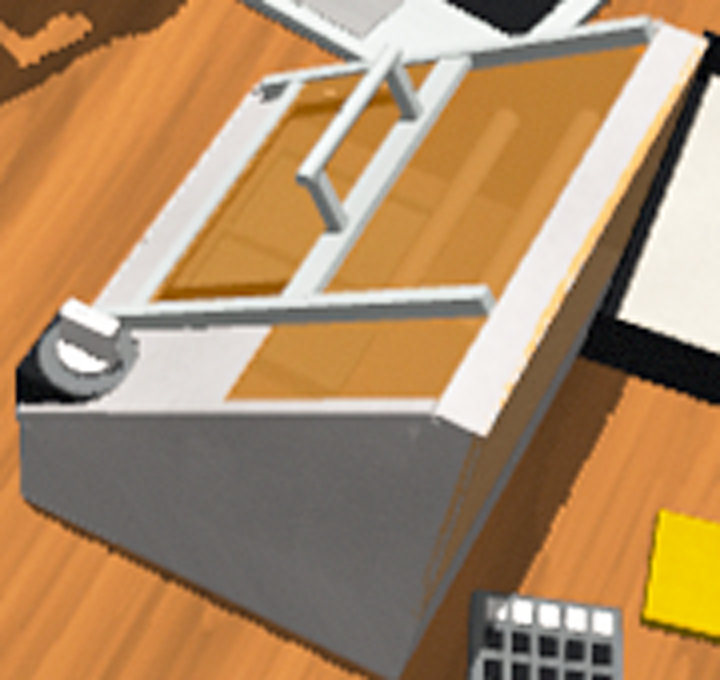

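Run:
```python
from h import *
f=lambda x,y:(75+x/5-.4,95+y/5-.4)
for nm,(x,y),z in [("FL",(132,637),.107),("FR",(755,652),.107),("BL",(20,85),.288),("BR",(725,95),.288),("TL",(28,35),.288),("TR",(725,42),.288)]:
    print(nm,onz("top",*f(x,y),z).round(4))
p,D=load("top",0); P=cloud("top",D)
g=lambda x,y:tuple(int(round(t)) for t in f(x,y))
for nm,x,y in [("handleL",185,383),("handleR",425,388),("knob",655,590),("crossbarL",150,345),("crossbarR",520,350),("lip",350,565),("panel",350,605)]:
    u,v=g(x,y); print(nm,u,v,P[v,u].round(4))
p,D=load("scene",0); P=cloud("scene",D)
f=lambda x,y:(250+x/4-.4,60+y/4-.4)
for nm,(x,y),z in [("BR",(488,432),.288),("BL",(650,20),.288),("FR",(20,415),.107)]:
    print("sc",nm,onz("scene",*f(x,y),z).round(4))
for nm,x,y in [("handleL",390,65),("handleR",312,175),("knob",92,318)]:
    u,v=[int(round(t)) for t in f(x,y)]; print(nm,P[v,u].round(4))
```

```text
FL [0.4428 0.3332 0.107 ]
FR [ 0.4266 -0.0181  0.107 ]
BL [0.7031 0.3224 0.288 ]
BR [ 0.6884 -0.0244  0.288 ]
TL [0.7285 0.3194 0.288 ]
TR [ 0.7153 -0.0246  0.288 ]
handleL 112 171 [0.5572 0.2447 0.265 ]
handleR 160 172 [0.552  0.1264 0.2636]
knob 206 213 [0.4546 0.0244 0.1898]
crossbarL 105 164 [0.5842 0.2797 0.2228]
crossbarR 179 165 [0.5771 0.0888 0.2213]
lip 145 208 [0.4755 0.197  0.1478]
panel 145 216 [0.4562 0.2062 0.116 ]
sc BR [ 0.7189 -0.024   0.288 ]
sc BL [0.6942 0.3171 0.288 ]
sc FR [ 0.4327 -0.0178  0.107 ]
handleL [0.5615 0.2302 0.2628]
handleR [0.5567 0.1236 0.2633]
knob [0.4633 0.0225 0.1817]
```

Run:
```python
from h import *
pts=[]
for n in("top","scene"):
    p,D=load(n,0); P=cloud(n,D)
    q=p.astype(int); m=(P[...,2]>.006)&(P[...,2]<.06)&(P[...,0]>.3)&(P[...,0]<.68)&(P[...,1]>-.4)&(P[...,1]<-.08)&(q.max(-1)-q.min(-1)<40)&(q.max(-1)>90)&(D>0)
    X=P[m]; print(n,len(X)); pts.append(X)
    img=np.zeros((384*1,512),np.uint8)
    # world raster: 2px/mm... draw colored by height
    W=np.zeros((560,640,3),np.uint8)
    for x,y,z in X:
        c=(0,255,255) if z>.039 else (0,120,255) if z>.028 else (255,80,0) if z<.016 else (120,120,120)
        u=int((-.08-y)*2000); v=int((.68-x)*2000)-80
        if 0<=u<640 and 0<=v<560: cv2.circle(W,(u,v),2,c,-1)
    cv2.imwrite(f"pics/h_{n}.png",W)
```

```text
top 1000
scene 1431
```

View pics/h_top.png

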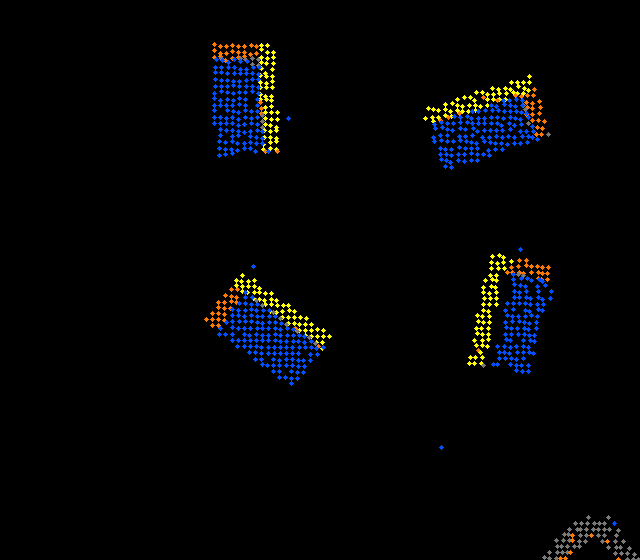

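View pics/h_scene.png

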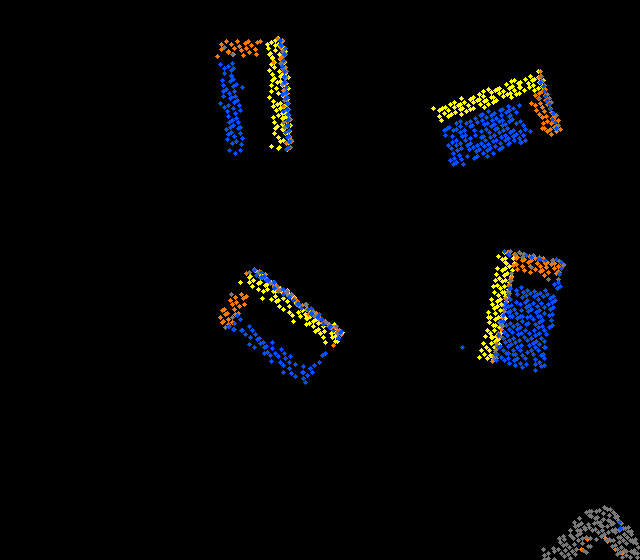

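Run:
```python
from h import *
psi=-.043; cx=np.array([np.cos(psi),np.sin(psi)]); cy=np.array([-np.sin(psi),np.cos(psi)]); O=np.array([.5281,.1874])
for n in("top","scene"):
    p,D=load(n,0); P=cloud(n,D); 
    C=np.stack([(P[...,:2]-O)@cx,(P[...,:2]-O)@cy,P[...,2]],-1)
    # panel slope: residual
    q=p.astype(int); white=(q.max(-1)-q.min(-1)<30)&(q.min(-1)>100)&(D>0)
    m=white&(C[...,0]>-.03)&(C[...,0]<.04)&(C[...,1]<-.13)&(C[...,1]>-.19)
    X=C[m]; A=np.c_[X[:,0],X[:,1],np.ones(len(X))]; s=np.linalg.lstsq(A,X[:,2],rcond=None)[0]; print(n,"panel",len(X),s, np.std(A@s-X[:,2]))
    # top flat band edges
    m=(abs(C[...,2]-.288)<.006)&(C[...,0]>.12)&(C[...,0]<.24)&(D>0); X=C[m]
    for a in(0,1): print(" top band",np.percentile(X[:,a],[.5,2,98,99.5]).round(4), np.median(X[:,2]))
    # cloud of knob
    m=(C[...,2]>.165)&(C[...,2]<.21)&(C[...,1]<-.12)&(C[...,0]<-.03)&(C[...,1]>-.22)&(C[...,0]>-.15)&(D>0); X=C[m]; print(" knob",len(X),X.min(0).round(4),X.max(0).round(4),np.median(X,0))
    T=X[X[:,2]>.184]; print("  bar top",len(T),T.mean(0).round(4)); 
    if len(T)>4:
        e=np.linalg.svd(T[:,:2]-T[:,:2].mean(0))[2][0]; print("   dir",np.degrees(np.arctan2(e[1],e[0])),T.min(0).round(4),T.max(0).round(4))
    m=(C[...,2]>.24)&(abs(C[...,1])<.08)&(C[...,0]<.05)&(C[...,0]>-.02)&(D>0);X=C[m];print(" handle",len(X),X.mean(0).round(4),X.min(0).round(4),X.max(0).round(4))
    X=P[(P[...,2]>.039)&(P[...,2]<.05)&(P[...,0]>.42)&(P[...,0]<.68)&(P[...,1]>-.4)&(P[...,1]<-.1)&(D>0)]
    for nm,u,v in[("TL",270,95),("TR",480,100),("BL",290,310),("BR",490,310)]:
        c=np.array([.68-(v+80)/2000,-.08-u/2000]); Y=X[np.hypot(*(X[:,:2]-c).T)<.045]
        e=np.linalg.svd(Y[:,:2]-Y[:,:2].mean(0))[2][0]
        t=(Y[:,:2]-Y[:,:2].mean(0))@e
        mid=Y[:,:2].mean(0)+e*(t.min()+t.max())/2
        print(nm,len(Y),mid.round(4),"ang",np.degrees(np.arctan2(e[1],e[0])).round(1),"len",np.ptp(t).round(4),np.median(Y[:,2]).round(4))
```

```text
top panel 627 [ 0.70283507 -0.0007804   0.16924934] 0.0020919507843640103
 top band [0.1389 0.1469 0.1985 0.1993] 0.2875782064761323
 top band [-0.2021 -0.1975  0.1368  0.1417] 0.2875782064761323
 knob 99 [-0.0768 -0.1739  0.1652] [-0.0307 -0.1211  0.1916] [-0.05851236 -0.16812397  0.18598928]
  bar top 76 [-0.0593 -0.1666  0.1871]
   dir 179.94725920936074 [-0.0768 -0.1736  0.184 ] [-0.0397 -0.1596  0.1916]
 handle 289 [0.0282 0.0012 0.262 ] [ 0.0207 -0.0628  0.2406] [0.0466 0.0674 0.2695]
TL 48 [ 0.5913 -0.2141] ang -176.7 len 0.0525 0.0452
TR 54 [ 0.5896 -0.3192] ang -71.4 len 0.0563 0.0442
BL 55 [ 0.4847 -0.2211] ang -125.5 len 0.0548 0.0443
BR 59 [ 0.4849 -0.3233] ang 167.6 len 0.0557 0.0446
scene panel 486 [0.70091826 0.07830336 0.18091083] 0.0036534527513957795
 top band [0.1417 0.1496 0.1989 0.1997] 0.2861427652554347
 top band [-0.207  -0.2044  0.1303  0.139 ] 0.2861427652554347
 knob 136 [-0.0767 -0.1808  0.1654] [-0.0379 -0.1647  0.1882] [-0.05653095 -0.17609579  0.18206774]
  bar top 54 [-0.0582 -0.1725  0.186 ]
   dir -5.159183320257841 [-0.0756 -0.18    0.184 ] [-0.0413 -0.1647  0.1882]
 handle 273 [ 0.0309 -0.0058  0.2581] [ 0.0217 -0.0676  0.2401] [0.0476 0.0639 0.2678]
TL 86 [ 0.5931 -0.2199] ang 3.8 len 0.0557 0.0438
TR 84 [ 0.5915 -0.3246] ang -71.9 len 0.0564 0.044
BL 81 [ 0.4868 -0.2264] ang -125.5 len 0.0564 0.043
BR 83 [ 0.4875 -0.3293] ang -10.9 len 0.0549 0.0441
```

```bash
cat >> h.py <<'E'
PSI=-.043; O=np.array([.529,.1872])
CX=np.array([np.cos(PSI),np.sin(PSI)]); CY=np.array([-np.sin(PSI),np.cos(PSI)])
def c2w(x,y,z): return np.r_[O+CX*x+CY*y,z]
def w2c(P): d=np.asarray(P)[:2]-O; return np.array([d@CX,d@CY,P[2]])
def rot(yaw,tilt=0): return R.from_euler('z',yaw)*R.from_euler('x',-np.pi/2)*R.from_euler('x',tilt)
def plan(pos,yaw,tilt=0,s=None):
    s=s or status.observe(); Rc=R.from_euler('xyz',s['tool_rot'])
    d=Rc.inv().apply(np.asarray(pos)-s['tool_pos']); r=(Rc.inv()*rot(yaw,tilt)).as_rotvec()
    print("d",d.round(4),"r",r.round(4),"rows>=",max(np.linalg.norm(d)/.0625,np.degrees(np.linalg.norm(r))/10.7).__round__(1)); return d,r
def st():
    s=status.observe(); print("t",round(s['time'],2),"tcp",s['tool_pos'].round(4),"rot",s['tool_rot'].round(3),"cab",w2c(s['tool_pos']).round(4),"F",s['contact_force'].round(1),"op",round(s['opening'],4),"q",s['qpos'].round(2))
YC=np.pi/2+PSI
E
python3 - <<'E'
from h import *
st(); plan(c2w(-.017,0,.36),YC)
E
```

```text
t 0.1 tcp [0.1619 0.4991 0.2431] rot [-1.571e+00  1.000e-03  1.257e+00] cab [-0.3802  0.2958  0.2431] F [-0.   0.8  0.7] op 0.0915 q [ 1.11  0.34  1.52  0.    1.28 -0.15]
d [-0.188  -0.1167 -0.429 ] r [-0.0004 -0.2708 -0.0013] rows>= 7.7
```

```bash
python3 -m creep '[{"dy":-0.06},{"dy":-0.117},{"dx":-0.188,"dy":-0.117,"dz":-0.429,"ry":-0.271,"gripper":0.4},{"dx":-0.188,"dy":-0.117,"dz":-0.429,"ry":-0.271,"gripper":0.4},{"dx":-0.188,"dy":-0.117,"dz":-0.429,"ry":-0.271,"gripper":0.4},{"dx":-0.188,"dy":-0.117,"dz":-0.429,"ry":-0.271,"gripper":0.4},{"dx":-0.188,"dy":-0.117,"dz":-0.429,"ry":-0.271,"gripper":0.4},{"dx":-0.188,"dy":-0.117,"dz":-0.429,"ry":-0.271,"gripper":0.4},{"dx":-0.188,"dy":-0.117,"dz":-0.429,"ry":-0.271,"gripper":0.4},{"dx":-0.188,"dy":-0.117,"dz":-0.429,"ry":-0.271,"gripper":0.4},{"dx":-0.188,"dy":-0.117,"dz":-0.429,"ry":-0.271,"gripper":0.4},{"dx":-0.188,"dy":-0.117,"dz":-0.429,"ry":-0.271,"gripper":0.4}]'
python3 - <<'E'
from h import *
st(); plan(c2w(-.017,0,.257),YC)
p,d=snap("scene",1); save("b1.png",p,180,440,0,220,3); p,d=snap("top",1); save("b2.png",p,60,260,80,260,3)
E
```

```text
t 0.1 tcp [0.1619 0.4991 0.2431] rot [-1.571e+00  1.000e-03  1.257e+00] cab [-0.3802  0.2958  0.2431] F [-0.   0.8  0.7] op 0.0915 q [ 1.11  0.34  1.52  0.    1.28 -0.15]
d [-0.1879 -0.0137 -0.4291] r [-0.0004 -0.2708 -0.0013] rows>= 7.5invalid input at $[0]: expected keys dx, dy, dz, rx, ry, rz, gripper
```

View pics/b1.png

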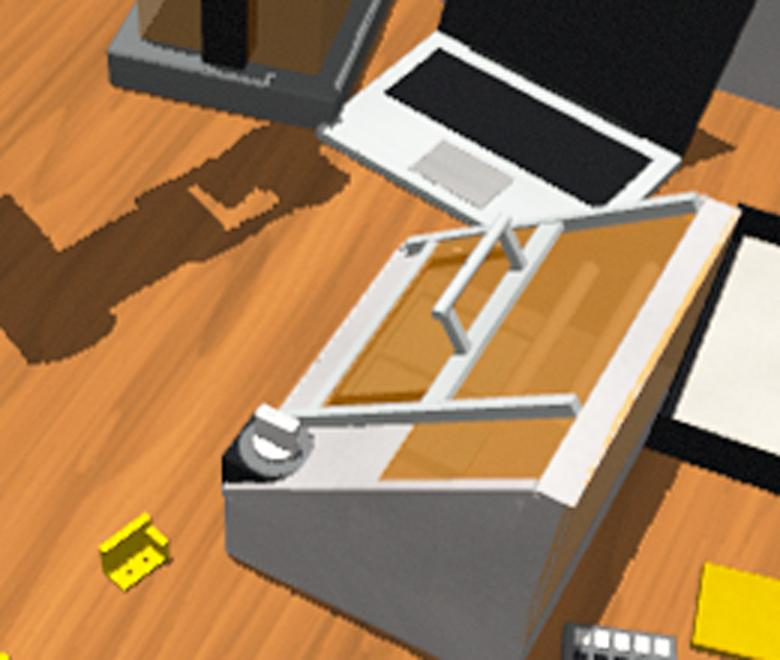

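View pics/b2.png

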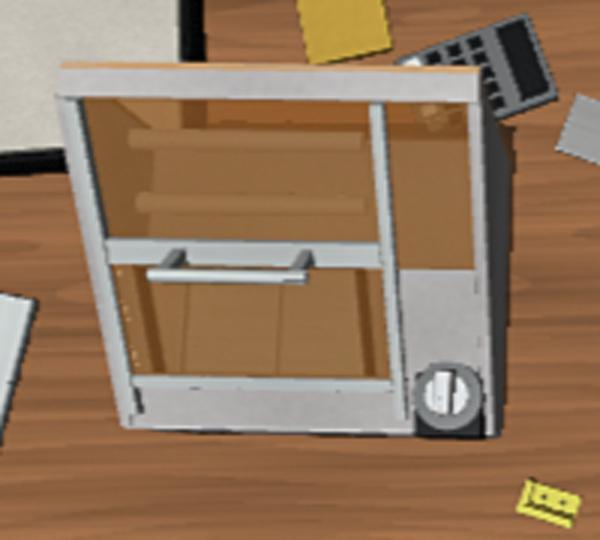

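```bash
python3 -m creep '[{"dx":0,"dy":-0.06,"dz":0,"rx":0,"ry":0,"rz":0,"gripper":0.4},{"dx":0,"dy":-0.117,"dz":0,"rx":0,"ry":0,"rz":0,"gripper":0.4},{"dx":-0.094,"dy":-0.117,"dz":-0.215,"rx":0,"ry":-0.135,"rz":0,"gripper":0.4},{"dx":-0.094,"dy":-0.117,"dz":-0.215,"rx":0,"ry":-0.135,"rz":0,"gripper":0.4},{"dx":-0.094,"dy":-0.117,"dz":-0.215,"rx":0,"ry":-0.135,"rz":0,"gripper":0.4},{"dx":-0.188,"dy":-0.117,"dz":-0.429,"rx":0,"ry":-0.271,"rz":0,"gripper":0.4},{"dx":-0.188,"dy":-0.117,"dz":-0.429,"rx":0,"ry":-0.271,"rz":0,"gripper":0.4},{"dx":-0.188,"dy":-0.117,"dz":-0.429,"rx":0,"ry":-0.271,"rz":0,"gripper":0.4},{"dx":-0.188,"dy":-0.117,"dz":-0.429,"rx":0,"ry":-0.271,"rz":0,"gripper":0.4},{"dx":-0.188,"dy":-0.117,"dz":-0.429,"rx":0,"ry":-0.271,"rz":0,"gripper":0.4},{"dx":-0.188,"dy":-0.117,"dz":-0.429,"rx":0,"ry":-0.271,"rz":0,"gripper":0.4}]'
python3 - <<'E'
from h import *
st(); plan(c2w(-.017,0,.257),YC)
p,d=snap("scene",1); save("b1.png",p,180,440,0,220,3); p,d=snap("top",1); save("b2.png",p,60,260,80,260,3)
E
```

```text
time: 1.58
tool_pos: [0.5133, 0.1864, 0.3597]
tool_rot: [-1.569, 0.0, 1.524]
contact_force: [-0.7, 1.1, 0.2]
opening: 0.0366
t 1.57 tcp [0.5133 0.1864 0.3597] rot [-1.569  0.     1.524] cab [-0.0157 -0.0015  0.3597] F [-0.7  1.1  0.2] op 0.0366 q [ 0.21  0.32  1.24 -0.    1.58 -1.32]
d [0.0015 0.1027 0.0012] r [-0.0014 -0.0033 -0.0005] rows>= 1.6
```

View pics/b1.png

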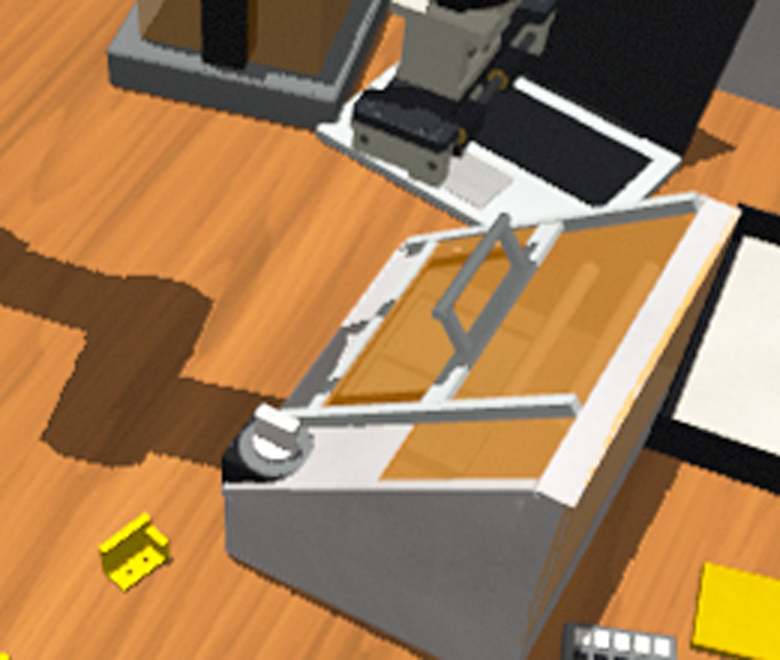

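View pics/b2.png

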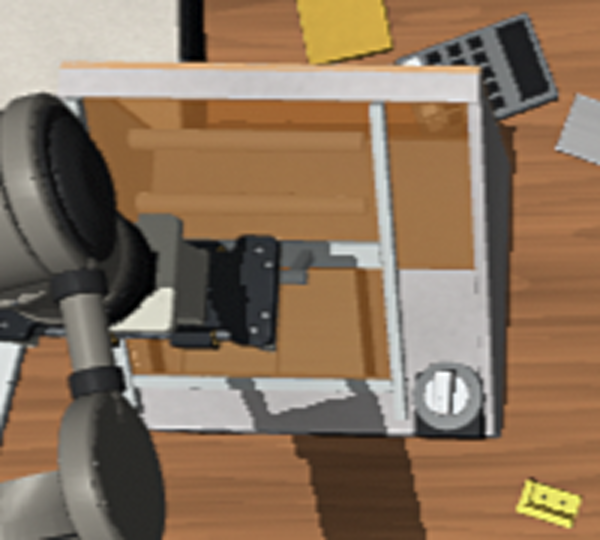

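```bash
python3 -m creep '[{"dx":0.001,"dy":0.05,"dz":0,"rx":0,"ry":0,"rz":0,"gripper":0.4},{"dx":0.001,"dy":0.1,"dz":0,"rx":0,"ry":0,"rz":0,"gripper":0.4},{"dx":0.001,"dy":0.115,"dz":0,"rx":0,"ry":0,"rz":0,"gripper":0.4},{"dx":0.001,"dy":0.115,"dz":0,"rx":0,"ry":0,"rz":0,"gripper":0.4},{"dx":0.001,"dy":0.115,"dz":0,"rx":0,"ry":0,"rz":0,"gripper":0.4}]'; python3 -m creep '[{"dx":0,"dy":-0.006,"dz":-0.008,"rx":0,"ry":0,"rz":0,"gripper":0.4},{"dx":0,"dy":-0.012,"dz":-0.016,"rx":0,"ry":0,"rz":0,"gripper":0.4},{"dx":0,"dy":-0.018,"dz":-0.025,"rx":0,"ry":0,"rz":0,"gripper":0.4},{"dx":0,"dy":-0.023,"dz":-0.033,"rx":0,"ry":0,"rz":0,"gripper":0.4},{"dx":0,"dy":-0.029,"dz":-0.041,"rx":0,"ry":0,"rz":0,"gripper":0.4}]'
python3 - <<'E'
from h import *
st()
p,d=snap("scene",2); save("b3.png",p,180,440,0,220,3)
E
```

```text
time: 2.3
tool_pos: [0.513, 0.1897, 0.248]
tool_rot: [-1.575, -0.001, 1.529]
contact_force: [-0.4, 1.0, 0.2]
opening: 0.0365
time: 2.92
tool_pos: [0.5519, 0.1874, 0.2744]
tool_rot: [-1.566, 0.0, 1.528]
contact_force: [-5.7, 0.6, -1.4]
opening: 0.0367
t 2.92 tcp [0.5519 0.1874 0.2744] rot [-1.566  0.     1.528] cab [0.0229 0.0012 0.2744] F [-5.7  0.6 -1.4] op 0.0367 q [ 0.2   0.43  1.3   0.    1.41 -1.33]
```

View pics/b3.png

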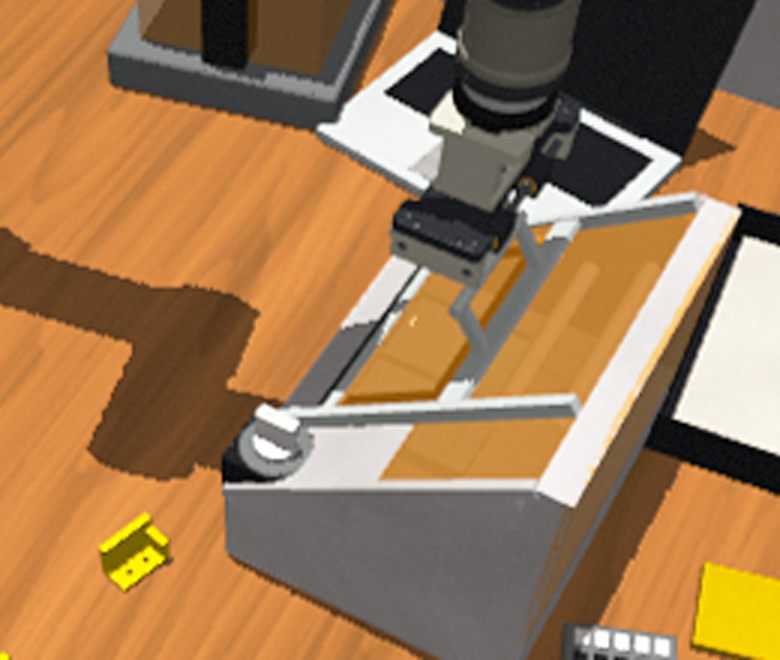

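```bash
python3 -m creep '[{"dx":0,"dy":-0.006,"dz":-0.008,"rx":0,"ry":0,"rz":0,"gripper":0.4},{"dx":0,"dy":-0.011,"dz":-0.016,"rx":0,"ry":0,"rz":0,"gripper":0.4},{"dx":0,"dy":-0.017,"dz":-0.025,"rx":0,"ry":0,"rz":0,"gripper":0.4},{"dx":0,"dy":-0.023,"dz":-0.033,"rx":0,"ry":0,"rz":0,"gripper":0.4},{"dx":0,"dy":-0.029,"dz":-0.041,"rx":0,"ry":0,"rz":0,"gripper":0.4},{"dx":0,"dy":-0.034,"dz":-0.049,"rx":0,"ry":0,"rz":0,"gripper":0.4},{"dx":0,"dy":-0.04,"dz":-0.057,"rx":0,"ry":0,"rz":0,"gripper":0.4},{"dx":0,"dy":-0.046,"dz":-0.066,"rx":0,"ry":0,"rz":0,"gripper":0.4},{"dx":0,"dy":-0.046,"dz":-0.066,"rx":0,"ry":0,"rz":0,"gripper":0.4}]'; python3 -m creep '[{"dx":0,"dy":-0.002,"dz":-0.003,"rx":0,"ry":0,"rz":0,"gripper":0.4},{"dx":0,"dy":-0.004,"dz":-0.006,"rx":0,"ry":0,"rz":0,"gripper":0.4},{"dx":0,"dy":-0.004,"dz":-0.006,"rx":0,"ry":0,"rz":0,"gripper":0.4}]'
python3 - <<'E'
from h import *
st()
p,d=snap("scene",3); save("b4.png",p,180,440,0,220,3)
E
```

```text
time: 4.1
tool_pos: [0.619, 0.1847, 0.3212]
tool_rot: [-1.57, -0.0, 1.528]
contact_force: [-3.5, 0.2, 2.3]
opening: 0.0367
time: 4.47
tool_pos: [0.6242, 0.1845, 0.3249]
tool_rot: [-1.568, -0.0, 1.528]
contact_force: [-6.7, 1.4, 1.9]
opening: 0.0367
t 4.47 tcp [0.6242 0.1845 0.3249] rot [-1.568 -0.     1.528] cab [0.0952 0.0014 0.3249] F [-6.7  1.4  1.9] op 0.0367 q [ 0.17  0.55  0.97  0.    1.62 -1.36]
```

View pics/b4.png

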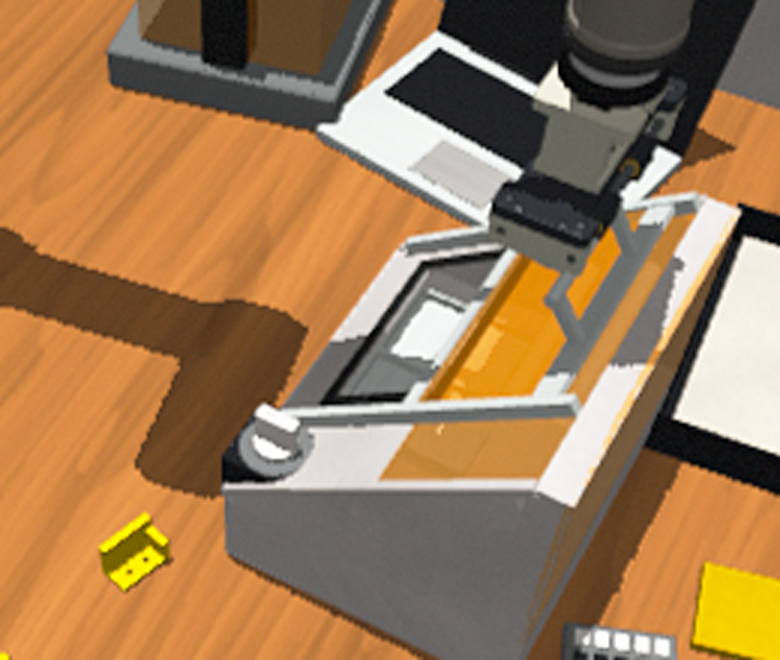

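```bash
python3 -m creep '[{"dx":0,"dy":-0.002,"dz":-0.003,"rx":0,"ry":0,"rz":0,"gripper":0.4},{"dx":0,"dy":-0.004,"dz":-0.006,"rx":0,"ry":0,"rz":0,"gripper":0.4},{"dx":0,"dy":-0.006,"dz":-0.009,"rx":0,"ry":0,"rz":0,"gripper":0.4},{"dx":0,"dy":-0.008,"dz":-0.012,"rx":0,"ry":0,"rz":0,"gripper":0.4},{"dx":0,"dy":-0.008,"dz":-0.012,"rx":0,"ry":0,"rz":0,"gripper":0.4}]'; python3 -m creep '[{"dx":0,"dy":-0.002,"dz":-0.003,"rx":0,"ry":0,"rz":0,"gripper":0.4},{"dx":0,"dy":-0.004,"dz":-0.006,"rx":0,"ry":0,"rz":0,"gripper":0.4},{"dx":0,"dy":-0.004,"dz":-0.006,"rx":0,"ry":0,"rz":0,"gripper":0.4}]'
```

```text
time: 5.15
tool_pos: [0.6334, 0.1841, 0.3313]
tool_rot: [-1.559, 0.001, 1.529]
contact_force: [-17.1, 0.0, -1.1]
opening: 0.0369
time: 5.52
tool_pos: [0.6339, 0.1841, 0.3316]
tool_rot: [-1.54, 0.004, 1.53]
contact_force: [-37.2, -1.0, -7.2]
opening: 0.0369
```

```bash
python3 -m creep '[{"dx":0,"dy":0.004,"dz":0.012,"rx":0,"ry":0,"rz":0,"gripper":0.4},{"dx":0,"dy":0.004,"dz":0.04,"rx":0,"ry":0,"rz":0,"gripper":0.4},{"dx":0,"dy":-0.05,"dz":0.09,"rx":0,"ry":0,"rz":0,"gripper":0.4},{"dx":0,"dy":-0.07,"dz":0.14,"rx":0,"ry":0,"rz":0,"gripper":0.4},{"dx":0,"dy":-0.07,"dz":0.19,"rx":0,"ry":0,"rz":0,"gripper":0.4},{"dx":0,"dy":-0.07,"dz":0.21,"rx":0,"ry":0,"rz":0,"gripper":0.4},{"dx":0,"dy":-0.07,"dz":0.21,"rx":0,"ry":0,"rz":0,"gripper":0.4}]'
python3 - <<'E'
from h import *
st()
p,d=snap("scene",4); save("b5.png",p,180,440,0,220,3)
p,d=snap("top",4); save("b6.png",p,60,380,80,260,2)
E
```

```text
time: 6.4
tool_pos: [0.4327, 0.1926, 0.4079]
tool_rot: [-1.573, -0.001, 1.529]
contact_force: [-0.3, -0.3, 0.4]
opening: 0.0367
t 6.4 tcp [0.4327 0.1926 0.4079] rot [-1.573e+00 -1.000e-03  1.529e+00] cab [-0.0965  0.0013  0.4079] F [-0.3 -0.3  0.4] op 0.0367 q [ 0.26  0.17  1.32 -0.    1.66 -1.27]
```

View pics/b5.png

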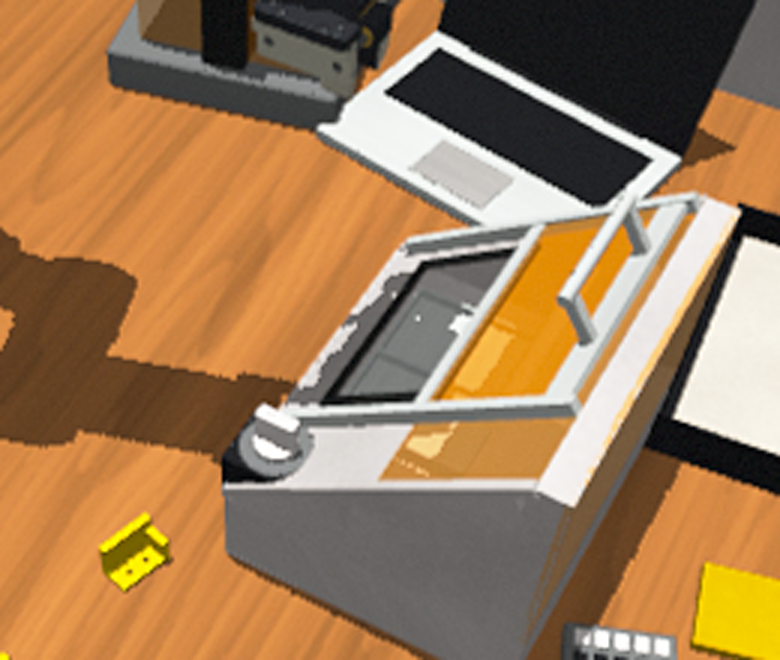

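View pics/b6.png

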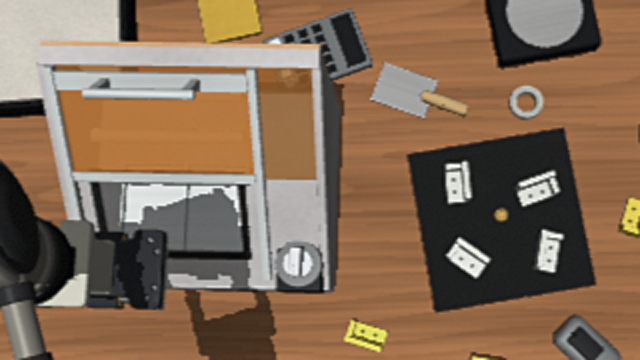

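Run:
```python
from h import *
for n in("top","scene"):
    p,D=load(n,0); P=cloud(n,D)
    C=np.stack([(P[...,:2]-O)@CX,(P[...,:2]-O)@CY,P[...,2]],-1)
    off=(C[...,2]-.170-.7002*C[...,0])*.819
    print(n)
    for a in np.arange(-.14,.15,.01):
        m=(C[...,0]>-.07)&(C[...,0]<.0)&(C[...,1]>a)&(C[...,1]<a+.01)&(D>0)&(C[...,2]>.05)
        m2=(C[...,0]>.06)&(C[...,0]<.12)&(C[...,1]>a)&(C[...,1]<a+.01)&(D>0)&(C[...,2]>.05)
        print(round(a,3),*(np.percentile(off[k],[10,50,95]).round(4) if k.any() else None for k in(m,m2)))
```

```text
top
-0.14 [-0.0015  0.001   0.0186] [-0.0024  0.      0.0029]
-0.13 [-0.0009  0.0122  0.0163] [-0.001   0.0119  0.0165]
-0.12 [0.0093 0.0121 0.0158] [-0.0006  0.0122  0.0157]
-0.11 [0.0002 0.0109 0.0138] [-0.0023  0.0004  0.0093]
-0.1 [0.0018 0.011  0.0152] [-0.0019  0.0004  0.0065]
-0.09 [0.0006 0.0108 0.0144] [-0.0016  0.0005  0.0077]
-0.08 [0.001  0.011  0.0141] [-0.0017  0.0004  0.0071]
-0.07 [0.0004 0.011  0.0146] [-0.0019  0.0002  0.0076]
-0.06 [0.     0.0108 0.0143] [-0.0025  0.0003  0.0078]
-0.05 [0.0002 0.0105 0.0148] [-0.002   0.0005  0.0104]
-0.04 [0.0005 0.011  0.0144] [-0.0017  0.0005  0.0095]
-0.03 [-0.0007  0.0108  0.0143] [-0.0018  0.0004  0.0043]
-0.02 [-0.0002  0.0112  0.0146] [-0.0015  0.0003  0.0075]
-0.01 [-0.0003  0.0108  0.0143] [-0.0018  0.0002  0.0035]
0.0 [0.0002 0.0112 0.0148] [-0.0016  0.0005  0.0041]
0.01 [0.0002 0.0108 0.0142] [-0.0022  0.0004  0.0044]
0.02 [0.0012 0.0112 0.0148] [-0.0014  0.0006  0.0041]
0.03 [0.0006 0.0116 0.0141] [-0.0018  0.0005  0.0049]
0.04 [0.0008 0.011  0.0148] [-0.0019  0.0003  0.0042]
0.05 [0.0007 0.011  0.0149] [-0.0017  0.000
[... 1345 characters left out ...]
079 0.0098 0.0117] [-0.0029 -0.0013  0.0089]
0.02 [0.008  0.0098 0.0116] [-0.0026 -0.0012  0.0095]
0.03 [0.0067 0.0099 0.0119] [-0.0028 -0.0009  0.009 ]
0.04 [0.0077 0.0096 0.0126] [-0.0026 -0.0008  0.01  ]
0.05 [0.0083 0.0096 0.0129] [-0.0025 -0.001   0.0103]
0.06 [0.0079 0.01   0.013 ] [-0.0023 -0.0008  0.0076]
0.07 [0.0068 0.0094 0.0127] [-0.0028 -0.0014  0.0096]
0.08 [0.0073 0.0101 0.0129] [-0.0023 -0.0012  0.0065]
0.09 [0.008  0.0099 0.0127] [-0.0024 -0.0011  0.0074]
0.1 [0.0076 0.01   0.013 ] [-0.0022 -0.0007  0.0069]
0.11 [0.0061 0.0103 0.0143] [-0.0018  0.0051  0.0141]
0.12 [0.0108 0.0123 0.0145] [-0.0005  0.012   0.0139]
0.13 [0.0097 0.0097 0.0097] None
0.14 None None
0.15 None None
```

```bash
cat >> h.py <<'E'
def brackets(k=None,names=("top","scene")):
    out={}
    for n in names:
        p,D=(snap(n,k)); P=cloud(n,D); q=p.astype(int)
        wh=(q.max(-1)-q.min(-1)<40)&(q.max(-1)>90)&(D>0)&(P[...,0]>.40)&(P[...,0]<.70)&(P[...,1]>-.42)&(P[...,1]<-.1)
        m=wh&(P[...,2]>.039)&(P[...,2]<.05)
        N,L,_,_=cv2.connectedComponentsWithStats(cv2.dilate(m.astype(np.uint8),np.ones((3,3))))
        for i in range(1,N):
            Y=P[(L==i)&m]
            if len(Y)<20: continue
            e=np.linalg.svd(Y[:,:2]-Y[:,:2].mean(0),full_matrices=False)[2][0]; t=(Y[:,:2]-Y[:,:2].mean(0))@e
            mid=Y[:,:2].mean(0)+e*(t.min()+t.max())/2
            near=P[wh&(np.hypot(P[...,0]-mid[0],P[...,1]-mid[1])<.045)]
            pl=near[(near[:,2]>.027)&(near[:,2]<.036)][:,:2]; ft=near[(near[:,2]<.014)&(near[:,2]>.007)][:,:2]
            if len(pl)and (np.median(pl,0)-mid)@e<0: e=-e
            hand="L" if (np.median(ft,0)-mid)@np.array([-e[1],e[0]])>0 else "R"
            print(n,mid.round(4),"ang",np.degrees(np.arctan2(e[1],e[0])).round(1),"len",np.ptp(t).round(3),hand,len(Y))
def pickpose(mid,angdeg,z,flip=False,tilt=np.radians(22),back=.008):
    a=np.radians(angdeg); yaw=a+np.pi/2-(np.pi if flip else 0)
    plan(np.r_[np.array(mid)-back*np.array([np.cos(a),np.sin(a)]),z],yaw,tilt if flip else -tilt)
E
python3 - <<'E'
from h import *
st(); brackets(5); pickpose([.4862,-.3263],-11.7,.15)
E
```

```text
t 6.5 tcp [0.4341 0.1925 0.4069] rot [-1.572 -0.     1.528] cab [-0.0951  0.0012  0.4069] F [ 0.4 -0.7 -0.6] op 0.0369 q [ 0.26  0.17  1.31 -0.    1.66 -1.27]
top [ 0.5912 -0.2143] ang 3.0 len 0.052 L 51
top [ 0.59 -0.32] ang -71.2 len 0.055 R 53
top [ 0.4849 -0.3235] ang -11.5 len 0.056 R 51
top [ 0.4847 -0.2212] ang 53.9 len 0.055 L 52
scene [ 0.4868 -0.2266] ang 52.8 len 0.055 L 76
scene [ 0.5932 -0.2196] ang 3.6 len 0.055 L 85
scene [ 0.4862 -0.3289] ang -11.1 len 0.056 R 80
scene [ 0.5915 -0.3248] ang -71.5 len 0.055 R 80
d [-0.5146  0.2563 -0.0666] r [-0.3835  0.1588  0.0306] rows>= 9.3
```

```bash
python3 -m creep '[{"dx":-0.06,"dy":0.0,"dz":0,"rx":0,"ry":0,"rz":0,"gripper":0.45},{"dx":-0.12,"dy":0.0,"dz":0,"rx":0,"ry":0,"rz":0,"gripper":0.45},{"dx":-0.515,"dy":0.15,"dz":-0.067,"rx":-0.384,"ry":0.159,"rz":0.031,"gripper":0.45},{"dx":-0.515,"dy":0.15,"dz":-0.067,"rx":-0.384,"ry":0.159,"rz":0.031,"gripper":0.45},{"dx":-0.515,"dy":0.15,"dz":-0.067,"rx":-0.384,"ry":0.159,"rz":0.031,"gripper":0.45},{"dx":-0.515,"dy":0.15,"dz":-0.067,"rx":-0.384,"ry":0.159,"rz":0.031,"gripper":0.45},{"dx":-0.515,"dy":0.15,"dz":-0.067,"rx":-0.384,"ry":0.159,"rz":0.031,"gripper":0.45},{"dx":-0.515,"dy":0.15,"dz":-0.067,"rx":-0.384,"ry":0.159,"rz":0.031,"gripper":0.45},{"dx":-0.515,"dy":0.15,"dz":-0.067,"rx":-0.384,"ry":0.159,"rz":0.031,"gripper":0.45},{"dx":-0.515,"dy":0.15,"dz":-0.067,"rx":-0.384,"ry":0.159,"rz":0.031,"gripper":0.45},{"dx":-0.515,"dy":0.15,"dz":-0.067,"rx":-0.384,"ry":0.159,"rz":0.031,"gripper":0.45},{"dx":-0.515,"dy":0.15,"dz":-0.067,"rx":-0.384,"ry":0.159,"rz":0.031,"gripper":0.45},{"dx":-0.515,"dy":0.15,"dz":-0.067,"rx":-0.384,"ry":0.159,"rz":0.031,"gripper":0.45}]'
python3 - <<'E'
from h import *
st(); pickpose([.4856,-.3262],-11.4,.09);pickpose([.4856,-.3262],-11.4,.035)
p,d=snap("scene",6); save("c1.png",p,160,340,190,350,4)
E
```

```text
time: 8.22
tool_pos: [0.4784, -0.3239, 0.2576]
tool_rot: [-1.957, 0.001, 1.368]
contact_force: [-0.1, 0.4, -0.4]
opening: 0.0408
t 8.22 tcp [ 0.4784 -0.3239  0.2576] rot [-1.957e+00  1.000e-03  1.368e+00] cab [-0.0285 -0.5128  0.2576] F [-0.1  0.4 -0.4] op 0.0408 q [-0.85  0.26  1.67  0.29  0.92 -2.36]
d [-0.0007  0.1551  0.0636] r [ 0.002  -0.0029 -0.0019] rows>= 2.7
d [-0.0006  0.206   0.0843] r [ 0.002  -0.0029 -0.0019] rows>= 3.6
```

View pics/c1.png

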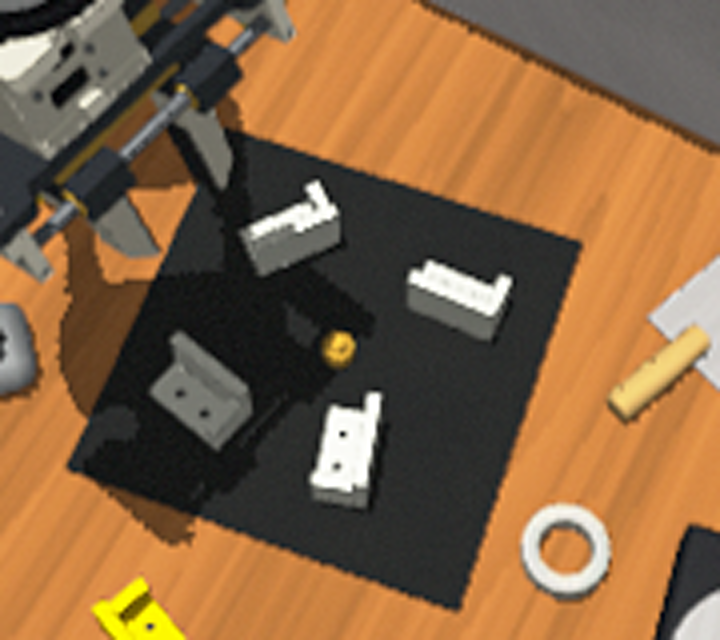

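Run:
```python
from h import *
s=status.observe(); Rc=R.from_euler('xyz',s['tool_rot'])
pts=np.array([s['tool_pos']+Rc.apply([sx*.0204,.017,sz*.0095]) for sx in(-1,1) for sz in (-1,1)])
for n,(u0,u1,v0,v1) in(("scene",(160,250,190,270)),("top",(290,370,160,240))):
    p,d=load(n,6) if n=="scene" else snap(n,6); p=p.copy(); s_=8
    c=cv2.resize(p[v0:v1,u0:u1],None,fx=s_,fy=s_,interpolation=cv2.INTER_CUBIC)
    for a in proj(n,pts): cv2.circle(c,(int((a[0]+.5-u0)*s_),int((a[1]+.5-v0)*s_)),4,(255,0,0),-1)
    cv2.imwrite(f"pics/c2_{n}.png",cv2.cvtColor(c,cv2.COLOR_RGB2BGR))
```

```text
(no output)
```

View pics/c2_scene.png

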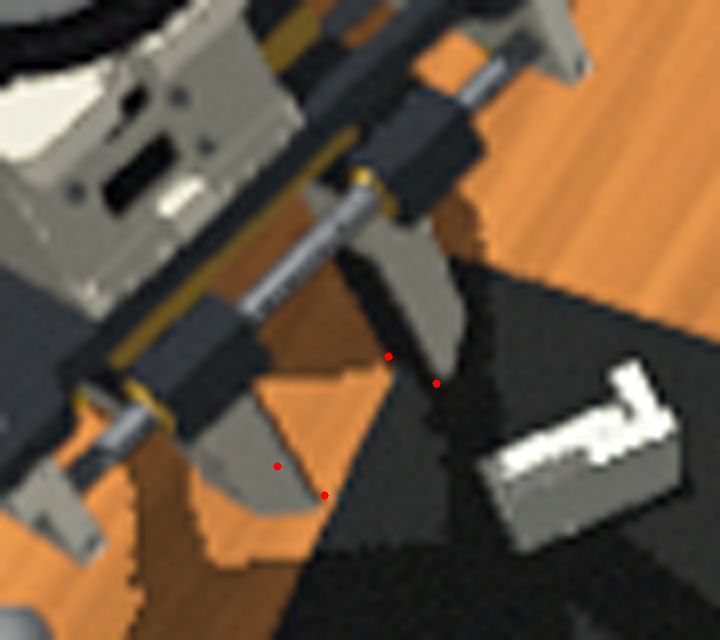

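View pics/c2_top.png

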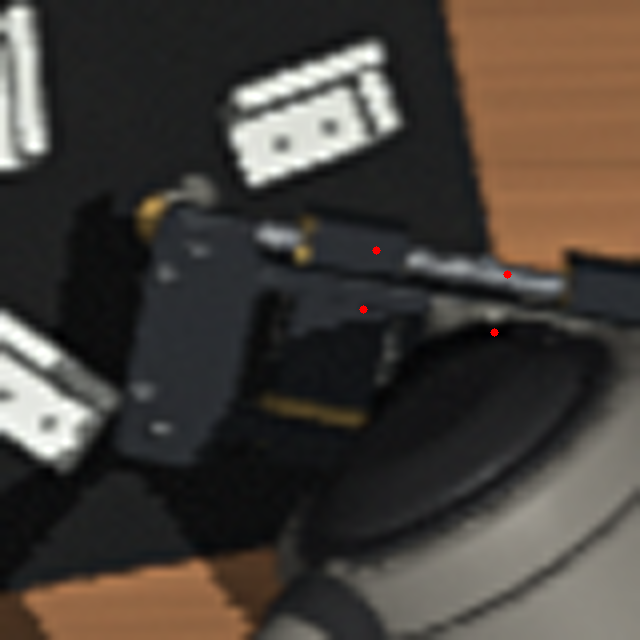

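```bash
python3 -m creep '[{"dx":-0.0015,"dy":0.052,"dz":0.021,"rx":0,"ry":0,"rz":0,"gripper":0.45},{"dx":-0.0015,"dy":0.103,"dz":0.042,"rx":0,"ry":0,"rz":0,"gripper":0.45},{"dx":-0.0015,"dy":0.145,"dz":0.059,"rx":0,"ry":0,"rz":0,"gripper":0.45},{"dx":-0.0015,"dy":0.175,"dz":0.0715,"rx":0,"ry":0,"rz":0,"gripper":0.45},{"dx":-0.0015,"dy":0.195,"dz":0.0796,"rx":0,"ry":0,"rz":0,"gripper":0.45},{"dx":-0.0015,"dy":0.206,"dz":0.084,"rx":0,"ry":0,"rz":0,"gripper":0.45},{"dx":-0.0015,"dy":0.206,"dz":0.084,"rx":0,"ry":0,"rz":0,"gripper":0.45},{"dx":-0.0015,"dy":0.206,"dz":0.084,"rx":0,"ry":0,"rz":0,"gripper":0.45}]'
python3 - <<'E'
from h import *
st(); pickpose([.4858,-.3272],-11.4,.035)
p,d=snap("scene",7); save("c3.png",p,160,340,190,350,4)
E
```

```text
time: 9.32
tool_pos: [0.4777, -0.3264, 0.035]
tool_rot: [-1.957, 0.001, 1.367]
contact_force: [0.4, -0.0, -0.1]
opening: 0.0414
t 9.32 tcp [ 0.4777 -0.3264  0.035 ] rot [-1.957e+00  1.000e-03  1.367e+00] cab [-0.0292 -0.5154  0.035 ] F [ 0.4 -0.  -0.1] op 0.0414 q [-0.85  0.58  1.91  0.62  0.4  -2.77]
d [ 0.0009  0.0001 -0.0001] r [ 0.002  -0.0039 -0.0024] rows>= 0.0
```

View pics/c3.png

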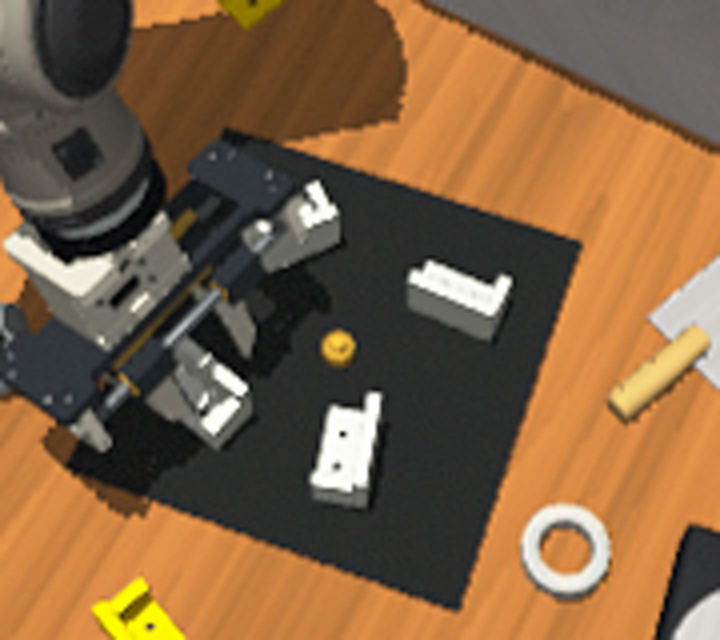

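```bash
python3 -m creep '[{"dx":0,"dy":0,"dz":0,"rx":0,"ry":0,"rz":0,"gripper":0},{"dx":0,"dy":0,"dz":0,"rx":0,"ry":0,"rz":0,"gripper":0},{"dx":0,"dy":0,"dz":0,"rx":0,"ry":0,"rz":0,"gripper":0},{"dx":0,"dy":0,"dz":0,"rx":0,"ry":0,"rz":0,"gripper":0}]' 20;  python3 -m creep '[{"dx":0,"dy":-0.014,"dz":-0.006,"rx":0,"ry":0,"rz":0,"gripper":0},{"dx":0,"dy":-0.046,"dz":-0.019,"rx":0,"ry":0,"rz":0,"gripper":0},{"dx":0,"dy":-0.093,"dz":-0.037,"rx":0,"ry":0,"rz":0,"gripper":0},{"dx":0,"dy":-0.139,"dz":-0.056,"rx":0,"ry":0,"rz":0,"gripper":0},{"dx":0,"dy":-0.185,"dz":-0.075,"rx":0,"ry":0,"rz":0,"gripper":0},{"dx":0,"dy":-0.232,"dz":-0.094,"rx":0,"ry":0,"rz":0,"gripper":0},{"dx":0,"dy":-0.255,"dz":-0.103,"rx":0,"ry":0,"rz":0,"gripper":0},{"dx":0,"dy":-0.255,"dz":-0.103,"rx":0,"ry":0,"rz":0,"gripper":0}]'
python3 - <<'E'
from h import *
st()
brackets(8,("scene",))
T=-np.radians(22)
print("over"); plan(c2w(-.01,-.0535,.31),YC,T)
p,d=load("scene",8); save("c4.png",p,100,340,120,300,3)
E
```

```text
time: 9.88
tool_pos: [0.4773, -0.3262, 0.0343]
tool_rot: [-1.956, -0.0, 1.367]
contact_force: [-0.8, 0.4, 1.9]
opening: 0.0083
time: 10.88
tool_pos: [0.4774, -0.3266, 0.3112]
tool_rot: [-1.959, 0.002, 1.367]
contact_force: [0.2, -0.1, -1.3]
opening: 0.008
t 10.88 tcp [ 0.4774 -0.3266  0.3112] rot [-1.959  0.002  1.367] cab [-0.0295 -0.5156  0.3112] F [ 0.2 -0.1 -1.3] op 0.008 q [-0.85  0.22  1.57  0.26  1.05 -2.32]
scene [ 0.4868 -0.2265] ang 54.2 len 0.056 L 76
scene [ 0.5928 -0.2195] ang 4.3 len 0.055 L 81
scene [ 0.5914 -0.3246] ang -71.4 len 0.055 R 82
over
d [ 0.4588 -0.0212  0.0497] r [ 0.0011 -0.1488 -0.0606] rows>= 7.4
```

View pics/c4.png

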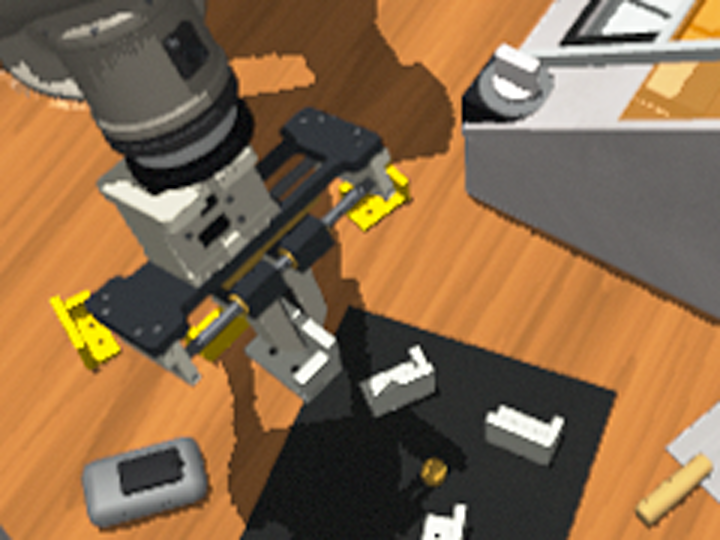

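```bash
python3 -m creep '[{"dx":0.12,"dy":-0.006,"dz":0.013,"rx":0,"ry":-0.04,"rz":-0.016,"gripper":0},{"dx":0.12,"dy":-0.006,"dz":0.013,"rx":0,"ry":-0.04,"rz":-0.016,"gripper":0},{"dx":0.24,"dy":-0.012,"dz":0.026,"rx":0,"ry":-0.08,"rz":-0.03,"gripper":0},{"dx":0.24,"dy":-0.012,"dz":0.026,"rx":0,"ry":-0.08,"rz":-0.03,"gripper":0},{"dx":0.36,"dy":-0.017,"dz":0.039,"rx":0,"ry":-0.12,"rz":-0.047,"gripper":0},{"dx":0.36,"dy":-0.017,"dz":0.039,"rx":0,"ry":-0.12,"rz":-0.047,"gripper":0},{"dx":0.42,"dy":-0.021,"dz":0.05,"rx":0.001,"ry":-0.149,"rz":-0.061,"gripper":0},{"dx":0.459,"dy":-0.021,"dz":0.05,"rx":0.001,"ry":-0.149,"rz":-0.061,"gripper":0},{"dx":0.459,"dy":-0.021,"dz":0.05,"rx":0.001,"ry":-0.149,"rz":-0.061,"gripper":0},{"dx":0.459,"dy":-0.021,"dz":0.05,"rx":0.001,"ry":-0.149,"rz":-0.061,"gripper":0},{"dx":0.459,"dy":-0.021,"dz":0.05,"rx":0.001,"ry":-0.149,"rz":-0.061,"gripper":0}]'
python3 - <<'E'
from h import *
st()
T=-np.radians(22)
plan(c2w(-.01,-.0535,.31),YC,T); plan(c2w(-.01,-.0535,.18),YC,T);plan(c2w(-.01,-.0535,.1395),YC,T)
p,d=snap("scene",9); save("d1.png",p,200,440,40,220,3)
p,d=snap("top",9); save("d2.png",p,75,255,95,230,4)
E
```

```text
time: 12.3
tool_pos: [0.5166, 0.1331, 0.3093]
tool_rot: [-1.953, -0.0, 1.526]
contact_force: [0.4, 0.7, -0.8]
opening: 0.008
t 12.3 tcp [0.5166 0.1331 0.3093] rot [-1.953 -0.     1.526] cab [-0.0101 -0.0545  0.3093] F [ 0.4  0.7 -0.8] op 0.008 q [ 0.15  0.12  1.69 -0.09  0.95 -1.34]
d [ 0.001  -0.0007 -0.0004] r [-0.0013 -0.0014 -0.0002] rows>= 0.0
d [0.001  0.1199 0.0482] r [-0.0013 -0.0014 -0.0002] rows>= 2.1
d [0.001  0.1575 0.0633] r [-0.0013 -0.0014 -0.0002] rows>= 2.7
```

View pics/d1.png

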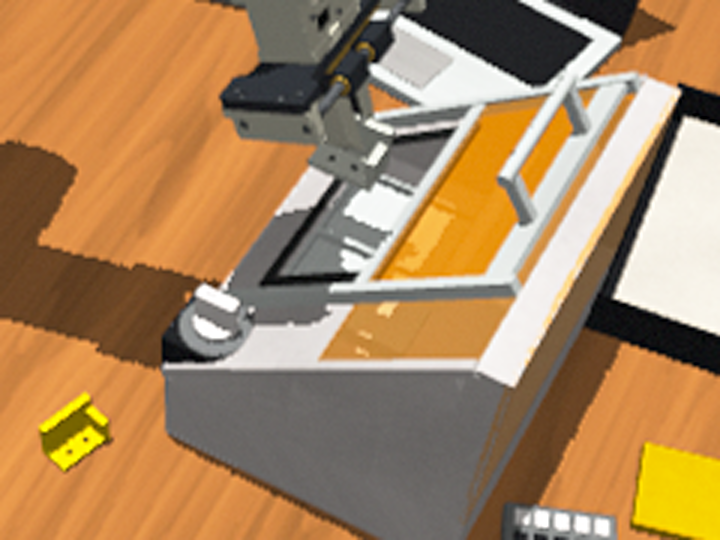

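View pics/d2.png

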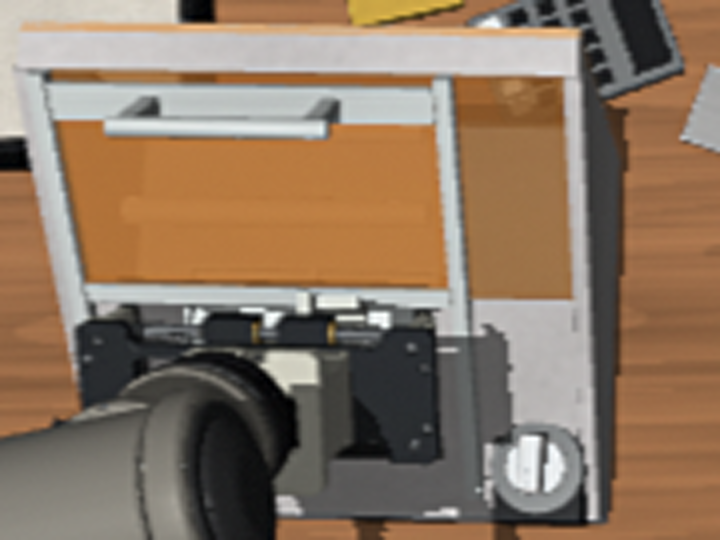

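Run:
```python
from h import *
for n,k,(u0,u1,v0,v1) in(("scene",9,(270,390,70,150)),("top",4,(80,220,155,235))):
    p,d=load(n,k); s_=6
    c=cv2.resize(p[v0:v1,u0:u1],None,fx=s_,fy=s_,interpolation=cv2.INTER_CUBIC)
    for a,h,col in((0,0,(255,0,0)),(.01,.004,(0,255,0))):
        q=[]
        for sx,sy in((-1,-1),(-1,1),(1,1),(1,-1)):
            s=sx*(.055+a); q.append(c2w(s*.819-h*.574,sy*(.092+a),.170+s*.574+h*.819))
        pp=(proj(n,np.array(q))+.5-[u0,v0])*s_
        cv2.polylines(c,[pp.astype(int)],True,col,1)
    cv2.imwrite(f"pics/g_{n}.png",cv2.cvtColor(c,cv2.COLOR_RGB2BGR))
```

```text
(no output)
```

View pics/g_scene.png

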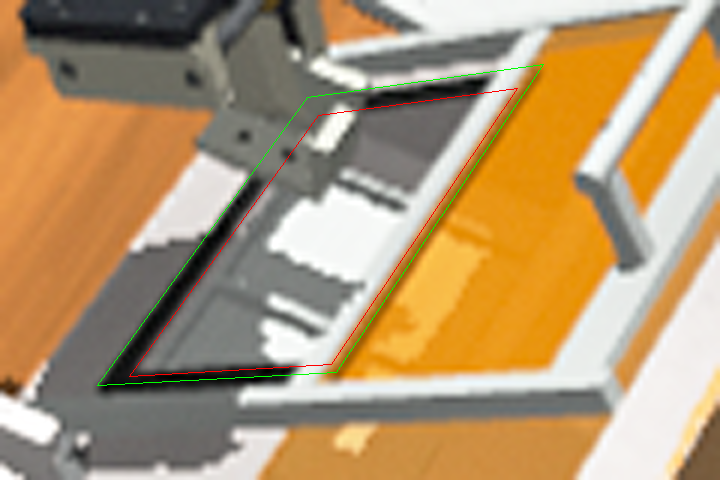

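View pics/g_top.png

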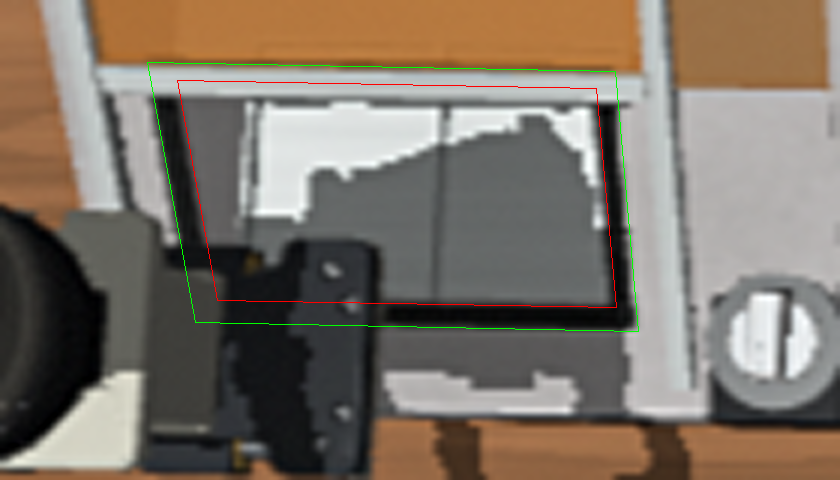

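```bash
python3 -m creep '[{"dx":0.001,"dy":0.03,"dz":0.012,"rx":0,"ry":0,"rz":0,"gripper":0},{"dx":0.001,"dy":0.06,"dz":0.024,"rx":0,"ry":0,"rz":0,"gripper":0},{"dx":0.001,"dy":0.09,"dz":0.036,"rx":0,"ry":0,"rz":0,"gripper":0},{"dx":0.001,"dy":0.11,"dz":0.044,"rx":0,"ry":0,"rz":0,"gripper":0},{"dx":0.001,"dy":0.125,"dz":0.05,"rx":0,"ry":0,"rz":0,"gripper":0},{"dx":0.001,"dy":0.125,"dz":0.05,"rx":0,"ry":0,"rz":0,"gripper":0}]'
python3 - <<'E'
from h import *
st()
T=-np.radians(22)
plan(c2w(-.01,-.0535,.1395),YC,T)
p,d=snap("scene",10); save("d3.png",p,260,400,60,160,5)
E
```

```text
time: 13.15
tool_pos: [0.5167, 0.1345, 0.1743]
tool_rot: [-1.952, -0.0, 1.527]
contact_force: [-0.7, 0.3, -0.7]
opening: 0.0079
t 13.15 tcp [0.5167 0.1345 0.1743] rot [-1.952 -0.     1.527] cab [-0.01   -0.0531  0.1743] F [-0.7  0.3 -0.7] op 0.0079 q [ 0.15  0.27  1.91 -0.13  0.59 -1.28]
d [-0.0004  0.0323  0.0129] r [-0.0026 -0.001  -0.0002] rows>= 0.6
```

View pics/d3.png

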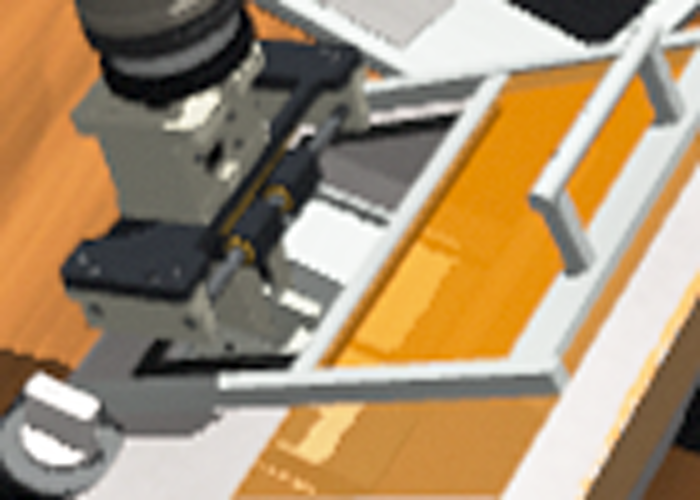

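```bash
python3 -m creep '[{"dx":0,"dy":0.012,"dz":0.005,"rx":0,"ry":0,"rz":0,"gripper":0},{"dx":0,"dy":0.022,"dz":0.009,"rx":0,"ry":0,"rz":0,"gripper":0},{"dx":0,"dy":0.029,"dz":0.0115,"rx":0,"ry":0,"rz":0,"gripper":0},{"dx":0,"dy":0.0325,"dz":0.013,"rx":0,"ry":0,"rz":0,"gripper":0},{"dx":0,"dy":0.0325,"dz":0.013,"rx":0,"ry":0,"rz":0,"gripper":0}]'
python3 - <<'E'
from h import *
st()
p,d=snap("scene",11); save("d4.png",p,260,400,60,160,5)
E
```

```text
time: 13.82
tool_pos: [0.5173, 0.1354, 0.14]
tool_rot: [-1.954, -0.001, 1.528]
contact_force: [-0.3, 0.8, -0.3]
opening: 0.0081
t 13.82 tcp [0.5173 0.1354 0.14  ] rot [-1.954e+00 -1.000e-03  1.528e+00] cab [-0.0094 -0.0522  0.14  ] F [-0.3  0.8 -0.3] op 0.0081 q [ 0.15  0.33  1.95 -0.15  0.49 -1.25]
```

View pics/d4.png

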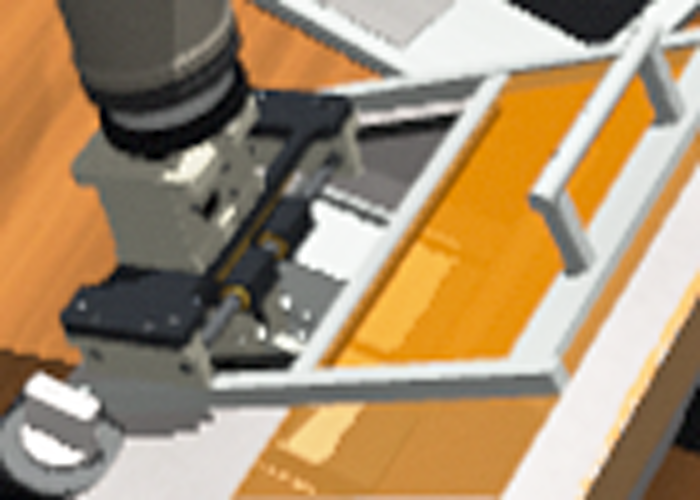

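```bash
python3 -m creep '[{"dx":0,"dy":0.001,"dz":0.0004,"rx":0,"ry":0,"rz":0,"gripper":0},{"dx":0,"dy":0.0015,"dz":0.0006,"rx":0,"ry":0,"rz":0,"gripper":0.16},{"dx":0,"dy":0.0015,"dz":0.0006,"rx":0,"ry":0,"rz":0,"gripper":0.16},{"dx":0,"dy":0.0015,"dz":0.0006,"rx":0,"ry":0,"rz":0,"gripper":0.16}]'; python3 -m creep '[{"dx":0,"dy":-0.01,"dz":-0.004,"rx":0,"ry":0,"rz":0,"gripper":0.16},{"dx":0,"dy":-0.037,"dz":-0.015,"rx":0,"ry":0,"rz":0,"gripper":0.16},{"dx":0,"dy":-0.074,"dz":-0.03,"rx":0,"ry":0,"rz":0,"gripper":0.16},{"dx":0,"dy":-0.111,"dz":-0.045,"rx":0,"ry":0,"rz":0,"gripper":0.16},{"dx":0,"dy":-0.158,"dz":-0.064,"rx":0,"ry":0,"rz":0,"gripper":0.3},{"dx":0,"dy":-0.2,"dz":-0.08,"rx":0,"ry":0,"rz":0,"gripper":0.45},{"dx":0,"dy":-0.2,"dz":-0.08,"rx":0,"ry":0,"rz":0,"gripper":0.45}]'
python3 - <<'E'
from h import *
st()
brackets(12)
p,d=load("scene",12); save("d5.png",p,260,400,60,160,5)
E
```

```text
time: 14.38
tool_pos: [0.5175, 0.1354, 0.1388]
tool_rot: [-1.955, -0.001, 1.528]
contact_force: [0.8, 0.2, 0.3]
opening: 0.0148
time: 15.25
tool_pos: [0.5179, 0.1356, 0.3594]
tool_rot: [-1.964, -0.003, 1.528]
contact_force: [-0.0, 0.2, 0.1]
opening: 0.0394
t 15.25 tcp [0.5179 0.1356 0.3594] rot [-1.964 -0.003  1.528] cab [-0.0089 -0.0521  0.3594] F [-0.   0.2  0.1] op 0.0394 q [ 0.15  0.09  1.59 -0.08  1.07 -1.35]
top [ 0.5912 -0.2142] ang 3.2 len 0.052 L 51
top [ 0.59   -0.3202] ang -71.7 len 0.055 R 51
top [ 0.4846 -0.221 ] ang 54.6 len 0.055 L 57
scene [ 0.487  -0.2267] ang 54.6 len 0.056 L 82
scene [ 0.593  -0.2199] ang 3.6 len 0.056 L 88
scene [ 0.5914 -0.3246] ang -71.5 len 0.056 R 82
```

View pics/d5.png

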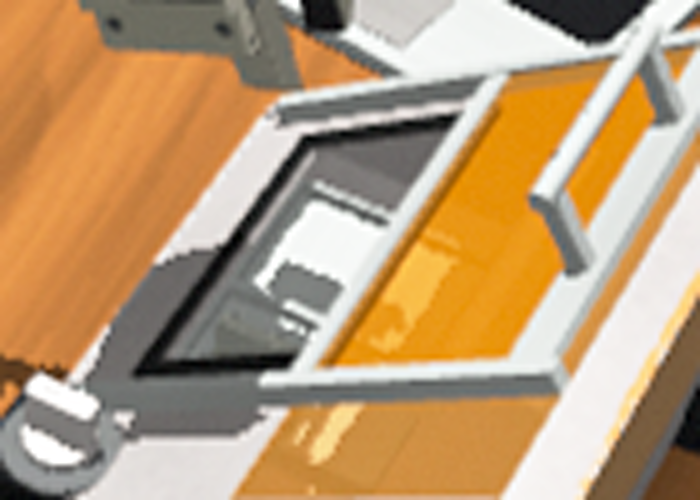

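Run:
```python
from h import *
plan([.50,-.05,.36],0.0,0)
```

```text
d [-0.1858 -0.0085  0.0056] r [0.3054 1.5075 0.2942] rows>= 8.4
```

```bash
python3 -m creep '[{"dx":-0.186,"dy":-0.0085,"dz":0.0056,"rx":0.305,"ry":1.508,"rz":0.294,"gripper":0.45},{"dx":-0.186,"dy":-0.0085,"dz":0.0056,"rx":0.305,"ry":1.508,"rz":0.294,"gripper":0.45},{"dx":-0.186,"dy":-0.0085,"dz":0.0056,"rx":0.305,"ry":1.508,"rz":0.294,"gripper":0.45},{"dx":-0.186,"dy":-0.0085,"dz":0.0056,"rx":0.305,"ry":1.508,"rz":0.294,"gripper":0.45},{"dx":-0.186,"dy":-0.0085,"dz":0.0056,"rx":0.305,"ry":1.508,"rz":0.294,"gripper":0.45},{"dx":-0.186,"dy":-0.0085,"dz":0.0056,"rx":0.305,"ry":1.508,"rz":0.294,"gripper":0.45},{"dx":-0.186,"dy":-0.0085,"dz":0.0056,"rx":0.305,"ry":1.508,"rz":0.294,"gripper":0.45},{"dx":-0.186,"dy":-0.0085,"dz":0.0056,"rx":0.305,"ry":1.508,"rz":0.294,"gripper":0.45},{"dx":-0.186,"dy":-0.0085,"dz":0.0056,"rx":0.305,"ry":1.508,"rz":0.294,"gripper":0.45},{"dx":-0.186,"dy":-0.0085,"dz":0.0056,"rx":0.305,"ry":1.508,"rz":0.294,"gripper":0.45},{"dx":-0.186,"dy":-0.0085,"dz":0.0056,"rx":0.305,"ry":1.508,"rz":0.294,"gripper":0.45}]'
python3 - <<'E'
from h import *
st(); pickpose([.5924,-.218],3.5,.15,True)
E
```

```text
time: 16.73
tool_pos: [0.5001, -0.0501, 0.359]
tool_rot: [-1.571, 0.001, 0.001]
contact_force: [-0.5, 1.2, 0.3]
opening: 0.041
t 16.73 tcp [ 0.5001 -0.0501  0.359 ] rot [-1.571e+00  1.000e-03  1.000e-03] cab [-0.0187 -0.2383  0.359 ] F [-0.5  1.2  0.3] op 0.041 q [-0.25  0.24  1.36 -0.    1.55 -0.25]
d [ 0.0845  0.2089 -0.1684] r [ 0.3088  1.4902 -0.2907] rows>= 8.3
```

```bash
python3 -m creep '[{"dx":0.04,"dy":0.02,"dz":-0.08,"rx":0.309,"ry":1.49,"rz":-0.291,"gripper":0.45},{"dx":0.084,"dy":0.05,"dz":-0.168,"rx":0.309,"ry":1.49,"rz":-0.291,"gripper":0.45},{"dx":0.084,"dy":0.05,"dz":-0.168,"rx":0.309,"ry":1.49,"rz":-0.291,"gripper":0.45},{"dx":0.084,"dy":0.05,"dz":-0.168,"rx":0.309,"ry":1.49,"rz":-0.291,"gripper":0.45},{"dx":0.084,"dy":0.1,"dz":-0.168,"rx":0.309,"ry":1.49,"rz":-0.291,"gripper":0.45},{"dx":0.084,"dy":0.15,"dz":-0.168,"rx":0.309,"ry":1.49,"rz":-0.291,"gripper":0.45},{"dx":0.084,"dy":0.209,"dz":-0.168,"rx":0.309,"ry":1.49,"rz":-0.291,"gripper":0.45},{"dx":0.084,"dy":0.209,"dz":-0.168,"rx":0.309,"ry":1.49,"rz":-0.291,"gripper":0.45},{"dx":0.084,"dy":0.209,"dz":-0.168,"rx":0.309,"ry":1.49,"rz":-0.291,"gripper":0.45},{"dx":0.084,"dy":0.209,"dz":-0.168,"rx":0.309,"ry":1.49,"rz":-0.291,"gripper":0.45},{"dx":0.084,"dy":0.209,"dz":-0.168,"rx":0.309,"ry":1.49,"rz":-0.291,"gripper":0.45}]'
python3 - <<'E'
from h import *
st(); pickpose([.5924,-.218],3.5,.035,True)
p,d=snap("scene",13); save("e1.png",p,160,340,190,350,4)
E
```

```text
time: 18.1
tool_pos: [0.5844, -0.2183, 0.1511]
tool_rot: [-1.185, -0.001, -1.509]
contact_force: [0.0, -1.0, 0.7]
opening: 0.0411
t 18.1 tcp [ 0.5844 -0.2183  0.1511] rot [-1.185e+00 -1.000e-03 -1.509e+00] cab [ 0.0727 -0.4027  0.1511] F [ 0.  -1.   0.7] op 0.0411 q [-0.59  0.46  1.69  0.36  0.71  0.68]
d [ 1.000e-04  1.076e-01 -4.360e-02] r [-0.0017  0.0008  0.001 ] rows>= 1.9
```

View pics/e1.png

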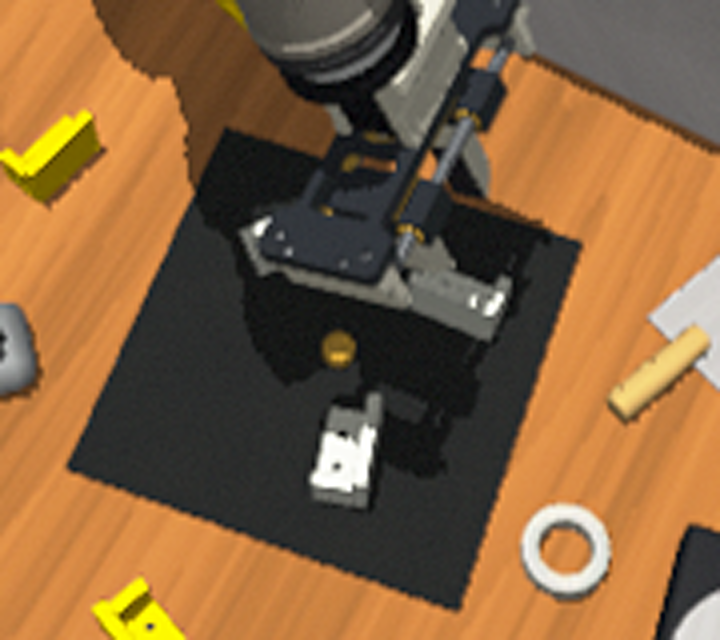

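```bash
python3 -m creep '[{"dx":0,"dy":0.04,"dz":-0.016,"rx":0,"ry":0,"rz":0,"gripper":0.45},{"dx":0,"dy":0.075,"dz":-0.03,"rx":0,"ry":0,"rz":0,"gripper":0.45},{"dx":0,"dy":0.098,"dz":-0.04,"rx":0,"ry":0,"rz":0,"gripper":0.45},{"dx":0,"dy":0.1076,"dz":-0.0436,"rx":0,"ry":0,"rz":0,"gripper":0.45},{"dx":0,"dy":0.1076,"dz":-0.0436,"rx":0,"ry":0,"rz":0,"gripper":0.45}]'; python3 -m creep '[{"dx":0,"dy":0,"dz":0,"rx":0,"ry":0,"rz":0,"gripper":0},{"dx":0,"dy":0,"dz":0,"rx":0,"ry":0,"rz":0,"gripper":0},{"dx":0,"dy":0,"dz":0,"rx":0,"ry":0,"rz":0,"gripper":0},{"dx":0,"dy":0,"dz":0,"rx":0,"ry":0,"rz":0,"gripper":0}]' 20;  python3 -m creep '[{"dx":0,"dy":-0.014,"dz":0.006,"rx":0,"ry":0,"rz":0,"gripper":0},{"dx":0,"dy":-0.046,"dz":0.019,"rx":0,"ry":0,"rz":0,"gripper":0},{"dx":0,"dy":-0.093,"dz":0.037,"rx":0,"ry":0,"rz":0,"gripper":0},{"dx":0,"dy":-0.139,"dz":0.056,"rx":0,"ry":0,"rz":0,"gripper":0},{"dx":0,"dy":-0.185,"dz":0.075,"rx":0,"ry":0,"rz":0,"gripper":0},{"dx":0,"dy":-0.232,"dz":0.094,"rx":0,"ry":0,"rz":0,"gripper":0},{"dx":0,"dy":-0.255,"dz":0.103,"rx":0,"ry":0,"rz":0,"gripper":0},{"dx":0,"dy":-0.255,"dz":0.103,"rx":0,"ry":0,"rz":0,"gripper":0}]'
python3 - <<'E'
from h import *
st()
T=np.radians(22)
print("over"); plan(c2w(-.01,.0535,.31),YC-np.pi,T)
p,d=snap("scene",14); save("e2.png",p,160,340,100,300,3)
E
```

```text
time: 18.77
tool_pos: [0.5845, -0.2184, 0.0346]
tool_rot: [-1.185, -0.0, -1.511]
contact_force: [-0.3, -0.3, 0.7]
opening: 0.0414
time: 19.27
tool_pos: [0.5844, -0.2185, 0.0351]
tool_rot: [-1.185, -0.001, -1.511]
contact_force: [-1.0, -0.5, 2.6]
opening: 0.0082
time: 20.27
tool_pos: [0.5842, -0.2187, 0.3129]
tool_rot: [-1.181, -0.004, -1.511]
contact_force: [0.5, -0.3, -0.9]
opening: 0.008
t 20.27 tcp [ 0.5842 -0.2187  0.3129] rot [-1.181 -0.004 -1.511] cab [ 0.0725 -0.4031  0.3129] F [ 0.5 -0.3 -0.9] op 0.008 q [-0.59  0.3   1.45  0.26  1.08  0.83]
over
d [-0.4627 -0.0125 -0.0332] r [-0.0057  0.0963 -0.0348] rows>= 7.4
```

View pics/e2.png

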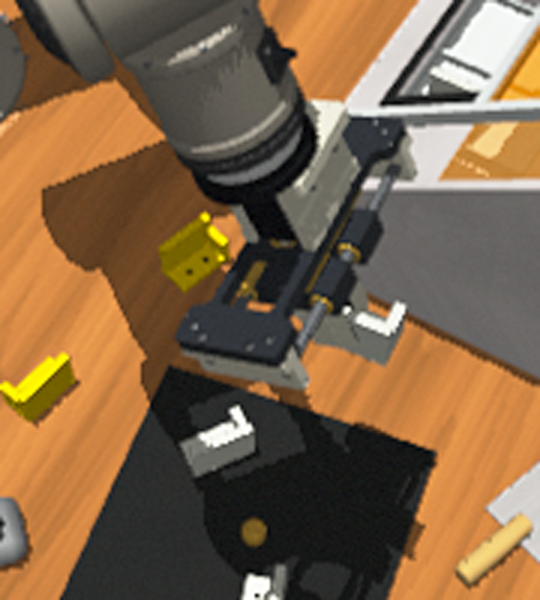

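```bash
python3 -m creep '[{"dx":-0.04,"dy":-0.0125,"dz":-0.033,"rx":0,"ry":0,"rz":0,"gripper":0},{"dx":-0.16,"dy":-0.0125,"dz":-0.033,"rx":-0.002,"ry":0.03,"rz":-0.01,"gripper":0},{"dx":-0.16,"dy":-0.0125,"dz":-0.033,"rx":-0.002,"ry":0.03,"rz":-0.01,"gripper":0},{"dx":-0.28,"dy":-0.0125,"dz":-0.033,"rx":-0.003,"ry":0.06,"rz":-0.02,"gripper":0},{"dx":-0.28,"dy":-0.0125,"dz":-0.033,"rx":-0.003,"ry":0.06,"rz":-0.02,"gripper":0},{"dx":-0.4,"dy":-0.0125,"dz":-0.033,"rx":-0.006,"ry":0.096,"rz":-0.035,"gripper":0},{"dx":-0.4,"dy":-0.0125,"dz":-0.033,"rx":-0.006,"ry":0.096,"rz":-0.035,"gripper":0},{"dx":-0.463,"dy":-0.0125,"dz":-0.033,"rx":-0.006,"ry":0.096,"rz":-0.035,"gripper":0},{"dx":-0.463,"dy":-0.0125,"dz":-0.033,"rx":-0.006,"ry":0.096,"rz":-0.035,"gripper":0},{"dx":-0.463,"dy":-0.0125,"dz":-0.033,"rx":-0.006,"ry":0.096,"rz":-0.035,"gripper":0},{"dx":-0.463,"dy":-0.0125,"dz":-0.033,"rx":-0.006,"ry":0.096,"rz":-0.035,"gripper":0}]'
python3 - <<'E'
from h import *
st()
T=np.radians(22)
plan(c2w(-.01,.0535,.174),YC-np.pi,T);plan(c2w(-.01,.0535,.1385),YC-np.pi,T)
p,d=snap("scene",15); save("e3.png",p,200,440,40,220,3)
E
```

```text
time: 21.7
tool_pos: [0.521, 0.2401, 0.308]
tool_rot: [-1.193, 0.002, -1.615]
contact_force: [0.2, 0.0, 0.2]
opening: 0.0081
t 21.7 tcp [0.521  0.2401 0.308 ] rot [-1.193  0.002 -1.615] cab [-0.0103  0.0525  0.308 ] F [0.2 0.  0.2] op 0.0081 q [ 0.38  0.22  1.57 -0.18  1.01  2.06]
d [-0.0007  0.1246 -0.0492] r [ 0.0058 -0.0021 -0.0014] rows>= 2.1
d [-0.0007  0.1576 -0.0623] r [ 0.0058 -0.0021 -0.0014] rows>= 2.7
```

View pics/e3.png

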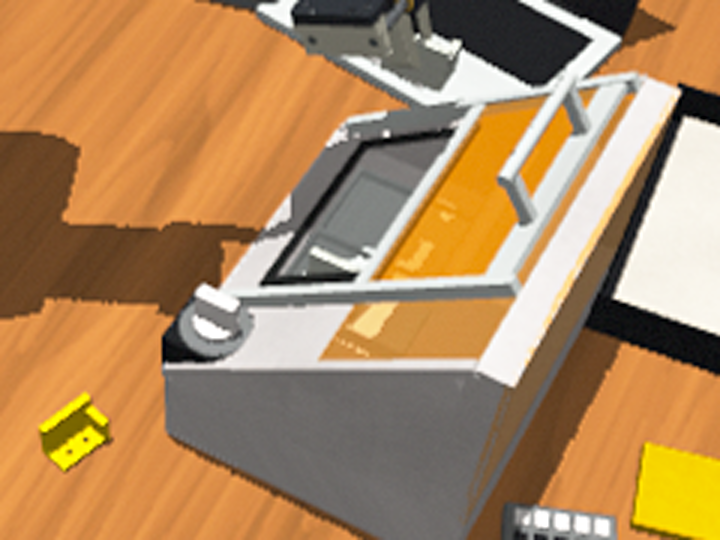

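```bash
python3 -m creep '[{"dx":-0.0007,"dy":0.03,"dz":-0.012,"rx":0,"ry":0,"rz":0,"gripper":0},{"dx":-0.0007,"dy":0.06,"dz":-0.024,"rx":0,"ry":0,"rz":0,"gripper":0},{"dx":-0.0007,"dy":0.09,"dz":-0.036,"rx":0,"ry":0,"rz":0,"gripper":0},{"dx":-0.0007,"dy":0.115,"dz":-0.046,"rx":0,"ry":0,"rz":0,"gripper":0},{"dx":-0.0007,"dy":0.1246,"dz":-0.0492,"rx":0.004,"ry":0,"rz":0,"gripper":0},{"dx":-0.0007,"dy":0.1246,"dz":-0.0492,"rx":0.004,"ry":0,"rz":0,"gripper":0}]'
python3 - <<'E'
from h import *
st()
T=np.radians(22)
plan(c2w(-.01,.0535,.1385),YC-np.pi,T)
p,d=snap("scene",16); save("e4.png",p,260,400,60,160,5)
E
```

```text
time: 22.5
tool_pos: [0.5217, 0.242, 0.1747]
tool_rot: [-1.188, 0.003, -1.614]
contact_force: [-0.6, -0.1, 0.1]
opening: 0.0077
t 22.5 tcp [0.5217 0.242  0.1747] rot [-1.188  0.003 -1.614] cab [-0.0097  0.0545  0.1747] F [-0.6 -0.1  0.1] op 0.0077 q [ 0.38  0.36  1.78 -0.25  0.67  2.17]
d [ 0.0011  0.0335 -0.0138] r [ 0.0009 -0.0015 -0.0023] rows>= 0.6
```

View pics/e4.png

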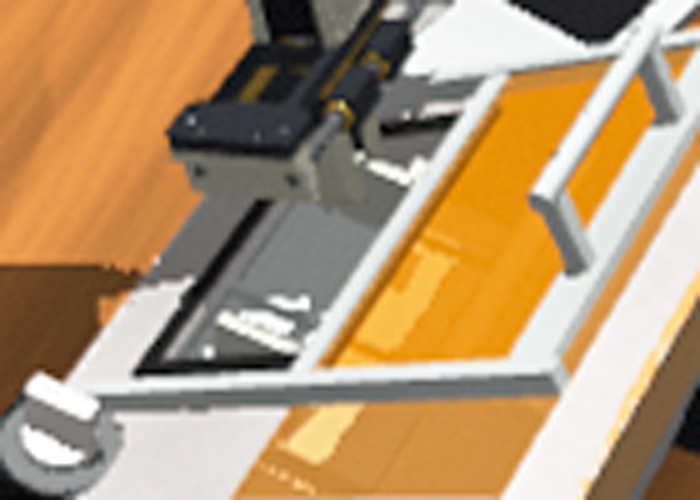

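```bash
python3 -m creep '[{"dx":0.001,"dy":0.012,"dz":-0.005,"rx":0,"ry":0,"rz":0,"gripper":0},{"dx":0.001,"dy":0.022,"dz":-0.009,"rx":0,"ry":0,"rz":0,"gripper":0},{"dx":0.001,"dy":0.029,"dz":-0.012,"rx":0,"ry":0,"rz":0,"gripper":0},{"dx":0.001,"dy":0.0335,"dz":-0.0138,"rx":0,"ry":0,"rz":0,"gripper":0},{"dx":0.001,"dy":0.0335,"dz":-0.0138,"rx":0,"ry":0,"rz":0,"gripper":0},{"dx":0.001,"dy":0.0335,"dz":-0.0138,"rx":0,"ry":0,"rz":0,"gripper":0}]'; python3 -m creep '[{"dx":0,"dy":0,"dz":0,"rx":0,"ry":0,"rz":0,"gripper":0.16},{"dx":0,"dy":0,"dz":0,"rx":0,"ry":0,"rz":0,"gripper":0.16},{"dx":0,"dy":0,"dz":0,"rx":0,"ry":0,"rz":0,"gripper":0.16}]';python3 -m creep '[{"dx":0,"dy":-0.01,"dz":0.004,"rx":0,"ry":0,"rz":0,"gripper":0.16},{"dx":0,"dy":-0.037,"dz":0.015,"rx":0,"ry":0,"rz":0,"gripper":0.16},{"dx":0,"dy":-0.074,"dz":0.03,"rx":0,"ry":0,"rz":0,"gripper":0.16},{"dx":0,"dy":-0.111,"dz":0.045,"rx":0,"ry":0,"rz":0,"gripper":0.16},{"dx":0,"dy":-0.158,"dz":0.064,"rx":0,"ry":0,"rz":0,"gripper":0.3},{"dx":0,"dy":-0.2,"dz":0.08,"rx":0,"ry":0,"rz":0,"gripper":0.45},{"dx":0,"dy":-0.2,"dz":0.08,"rx":0,"ry":0,"rz":0,"gripper":0.45}]'
python3 - <<'E'
from h import *
st()
brackets(17)
p,d=load("scene",17); save("e5.png",p,260,400,60,160,5)
pickpose([.4863,-.2248],54.5,.25,True)
E
```

```text
time: 23.3
tool_pos: [0.5212, 0.242, 0.1386]
tool_rot: [-1.187, 0.003, -1.613]
contact_force: [0.4, -0.3, -0.5]
opening: 0.0078
time: 23.68
tool_pos: [0.5212, 0.242, 0.1386]
tool_rot: [-1.187, 0.003, -1.613]
contact_force: [0.4, -0.5, 0.0]
opening: 0.0145
time: 24.55
tool_pos: [0.5216, 0.2419, 0.3595]
tool_rot: [-1.179, 0.007, -1.613]
contact_force: [-0.7, -0.6, -1.0]
opening: 0.0389
t 24.55 tcp [0.5216 0.2419 0.3595] rot [-1.179  0.007 -1.613] cab [-0.0098  0.0544  0.3595] F [-0.7 -0.6 -1. ] op 0.0389 q [ 0.38  0.19  1.48 -0.17  1.12  2.04]
top [ 0.5899 -0.3202] ang -71.8 len 0.055 R 51
top [ 0.4851 -0.2209] ang 55.1 len 0.054 L 52
scene [ 0.4868 -0.227 ] ang 54.3 len 0.056 L 81
scene [ 0.5915 -0.3248] ang -71.2 len 0.056 R 83
d [ 0.4742  0.0883 -0.0556] r [-0.0014 -0.9221  0.3692] rows>= 7.8
```

View pics/e5.png

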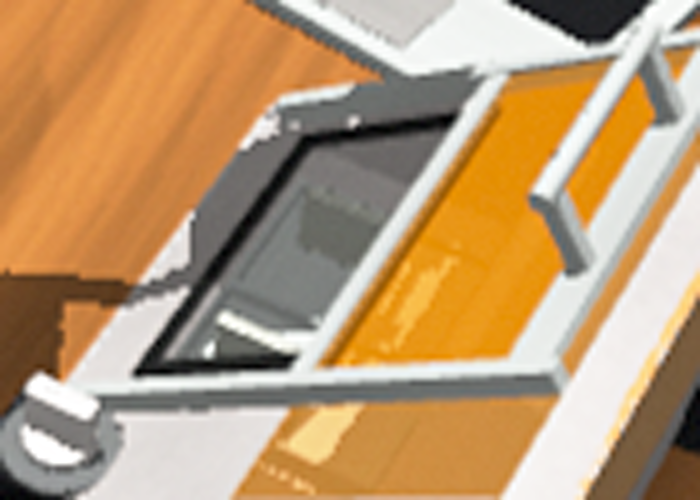

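```bash
python3 -m creep '[{"dx":0.12,"dy":0,"dz":-0.02,"rx":0,"ry":0,"rz":0,"gripper":0.45},{"dx":0.12,"dy":0,"dz":-0.02,"rx":0,"ry":0,"rz":0,"gripper":0.45},{"dx":0.24,"dy":0,"dz":-0.04,"rx":0,"ry":0,"rz":0,"gripper":0.45},{"dx":0.24,"dy":0,"dz":-0.04,"rx":0,"ry":-0.1,"rz":0.04,"gripper":0.45},{"dx":0.36,"dy":0.04,"dz":-0.05,"rx":-0.001,"ry":-0.3,"rz":0.12,"gripper":0.45},{"dx":0.36,"dy":0.04,"dz":-0.05,"rx":-0.001,"ry":-0.5,"rz":0.2,"gripper":0.45},{"dx":0.474,"dy":0.088,"dz":-0.056,"rx":-0.001,"ry":-0.922,"rz":0.369,"gripper":0.45},{"dx":0.474,"dy":0.088,"dz":-0.056,"rx":-0.001,"ry":-0.922,"rz":0.369,"gripper":0.45},{"dx":0.474,"dy":0.088,"dz":-0.056,"rx":-0.001,"ry":-0.922,"rz":0.369,"gripper":0.45},{"dx":0.474,"dy":0.088,"dz":-0.056,"rx":-0.001,"ry":-0.922,"rz":0.369,"gripper":0.45},{"dx":0.474,"dy":0.088,"dz":-0.056,"rx":-0.001,"ry":-0.922,"rz":0.369,"gripper":0.45},{"dx":0.474,"dy":0.088,"dz":-0.056,"rx":-0.001,"ry":-0.922,"rz":0.369,"gripper":0.45}]'
python3 - <<'E'
from h import *
st(); pickpose([.4863,-.2254],54.6,.15,True);pickpose([.4863,-.2254],54.6,.035,True)
p,d=snap("scene",18); save("f1.png",p,120,340,150,350,3)
E
```

```text
time: 26.15
tool_pos: [0.4811, -0.2303, 0.2491]
tool_rot: [-1.186, 0.003, -0.622]
contact_force: [1.2, 0.4, 0.1]
opening: 0.0415
t 26.15 tcp [ 0.4811 -0.2303  0.2491] rot [-1.186  0.003 -0.622] cab [-0.0299 -0.4192  0.2491] F [1.2 0.4 0.1] op 0.0415 q [-0.81  0.36  1.55  0.39  1.33 -0.29]
d [ 0.0017  0.0915 -0.0381] r [-0.0004 -0.0044 -0.0009] rows>= 1.6
d [ 0.0019  0.1981 -0.0812] r [-0.0004 -0.0044 -0.0009] rows>= 3.4
```

View pics/f1.png

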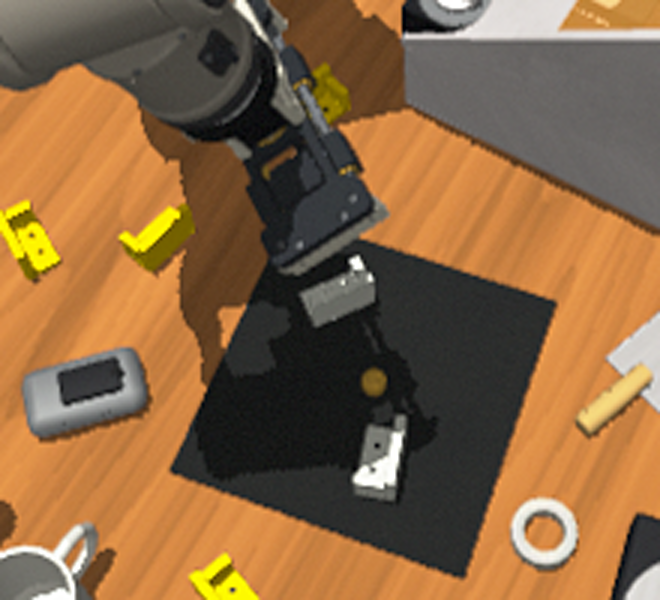

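```bash
python3 -m creep '[{"dx":0.0018,"dy":0.05,"dz":-0.0205,"rx":0,"ry":-0.004,"rz":0,"gripper":0.42},{"dx":0.0018,"dy":0.1,"dz":-0.041,"rx":0,"ry":-0.004,"rz":0,"gripper":0.42},{"dx":0.0018,"dy":0.14,"dz":-0.0574,"rx":0,"ry":-0.004,"rz":0,"gripper":0.42},{"dx":0.0018,"dy":0.17,"dz":-0.07,"rx":0,"ry":-0.004,"rz":0,"gripper":0.42},{"dx":0.0018,"dy":0.19,"dz":-0.078,"rx":0,"ry":-0.004,"rz":0,"gripper":0.42},{"dx":0.0018,"dy":0.198,"dz":-0.0812,"rx":0,"ry":-0.004,"rz":0,"gripper":0.42},{"dx":0.0018,"dy":0.198,"dz":-0.0812,"rx":0,"ry":-0.004,"rz":0,"gripper":0.42}]'; python3 -m creep '[{"dx":0,"dy":0,"dz":0,"rx":0,"ry":0,"rz":0,"gripper":0},{"dx":0,"dy":0,"dz":0,"rx":0,"ry":0,"rz":0,"gripper":0},{"dx":0,"dy":0,"dz":0,"rx":0,"ry":0,"rz":0,"gripper":0},{"dx":0,"dy":0,"dz":0,"rx":0,"ry":0,"rz":0,"gripper":0}]' 20;  python3 -m creep '[{"dx":0,"dy":-0.014,"dz":0.006,"rx":0,"ry":0,"rz":0,"gripper":0},{"dx":0,"dy":-0.046,"dz":0.019,"rx":0,"ry":0,"rz":0,"gripper":0},{"dx":0,"dy":-0.093,"dz":0.037,"rx":0,"ry":0,"rz":0,"gripper":0},{"dx":0,"dy":-0.139,"dz":0.056,"rx":0,"ry":0,"rz":0,"gripper":0},{"dx":0,"dy":-0.185,"dz":0.075,"rx":0,"ry":0,"rz":0,"gripper":0},{"dx":0,"dy":-0.232,"dz":0.094,"rx":0,"ry":0,"rz":0,"gripper":0},{"dx":0,"dy":-0.27,"dz":0.109,"rx":0,"ry":0,"rz":0,"gripper":0},{"dx":0,"dy":-0.27,"dz":0.109,"rx":0,"ry":0,"rz":0,"gripper":0}]'
python3 - <<'E'
from h import *
st()
T=np.radians(22)
print("over"); plan(c2w(-.01,.018,.32),YC-np.pi,T)
p,d=snap("scene",19); save("f2.png",p,160,340,100,300,3)
E
```

```text
time: 27.08
tool_pos: [0.4825, -0.2325, 0.0365]
tool_rot: [-1.187, -0.002, -0.616]
contact_force: [0.1, 0.1, -0.0]
opening: 0.0385
time: 27.58
tool_pos: [0.4824, -0.2332, 0.0363]
tool_rot: [-1.187, -0.002, -0.616]
contact_force: [-0.5, -0.6, 2.2]
opening: 0.0074
time: 28.58
tool_pos: [0.4824, -0.2334, 0.3313]
tool_rot: [-1.189, -0.009, -0.616]
contact_force: [0.2, 1.0, -1.2]
opening: 0.0078
t 28.57 tcp [ 0.4824 -0.2334  0.3313] rot [-1.189 -0.009 -0.616] cab [-0.0285 -0.4222  0.3313] F [ 0.2  1.  -1.2] op 0.0078 q [-0.81  0.3   1.4   0.38  1.51 -0.23]
over
d [-0.2233  0.1502  0.349 ] r [-0.003   0.9284 -0.3649] rows>= 7.1
```

View pics/f2.png

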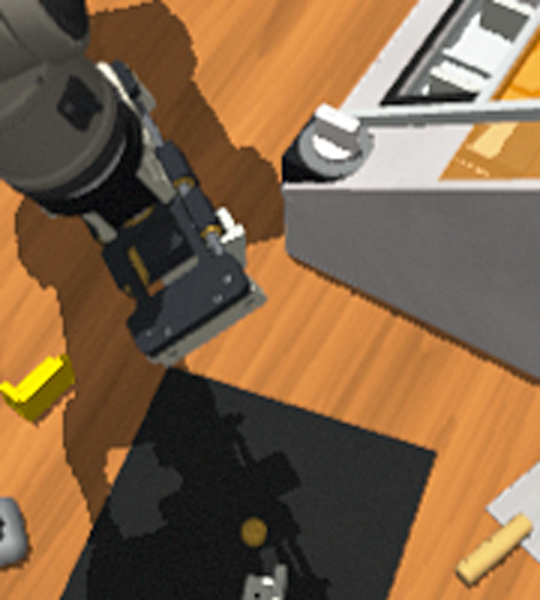

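```bash
python3 -m creep '[{"dx":-0.056,"dy":0.037,"dz":0.087,"rx":0,"ry":0.18,"rz":-0.07,"gripper":0},{"dx":-0.056,"dy":0.037,"dz":0.087,"rx":0,"ry":0.23,"rz":-0.09,"gripper":0},{"dx":-0.112,"dy":0.075,"dz":0.175,"rx":0,"ry":0.4,"rz":-0.16,"gripper":0},{"dx":-0.112,"dy":0.075,"dz":0.175,"rx":0,"ry":0.55,"rz":-0.22,"gripper":0},{"dx":-0.167,"dy":0.113,"dz":0.262,"rx":-0.002,"ry":0.7,"rz":-0.27,"gripper":0},{"dx":-0.167,"dy":0.113,"dz":0.262,"rx":-0.003,"ry":0.85,"rz":-0.33,"gripper":0},{"dx":-0.223,"dy":0.15,"dz":0.349,"rx":-0.003,"ry":0.928,"rz":-0.365,"gripper":0},{"dx":-0.223,"dy":0.15,"dz":0.349,"rx":-0.003,"ry":0.928,"rz":-0.365,"gripper":0},{"dx":-0.223,"dy":0.15,"dz":0.349,"rx":-0.003,"ry":0.928,"rz":-0.365,"gripper":0},{"dx":-0.223,"dy":0.15,"dz":0.349,"rx":-0.003,"ry":0.928,"rz":-0.365,"gripper":0}]'
python3 - <<'E'
from h import *
st()
T=np.radians(22)
plan(c2w(-.01,.018,.175),YC-np.pi,T);plan(c2w(-.01,.018,.1397),YC-np.pi,T)
p,d=snap("scene",20); save("f3.png",p,200,440,40,220,3)
E
```

```text
time: 29.88
tool_pos: [0.5179, 0.2101, 0.3163]
tool_rot: [-1.196, 0.005, -1.607]
contact_force: [-0.0, -1.1, -1.0]
opening: 0.008
t 29.88 tcp [0.5179 0.2101 0.3163] rot [-1.196  0.005 -1.607] cab [-0.0121  0.0224  0.3163] F [-0.  -1.1 -1. ] op 0.008 q [ 0.31  0.18  1.6  -0.14  1.01  1.98]
d [ 0.005   0.1322 -0.0499] r [ 0.0088  0.0047 -0.0068] rows>= 2.3
d [ 0.0052  0.165  -0.0628] r [ 0.0088  0.0047 -0.0068] rows>= 2.8
```

View pics/f3.png

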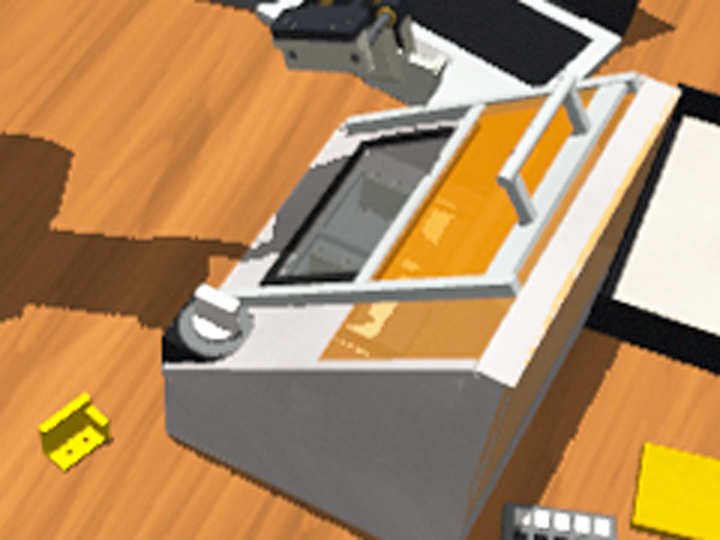

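```bash
python3 -m creep '[{"dx":0.005,"dy":0.03,"dz":-0.011,"rx":0.009,"ry":0.005,"rz":-0.007,"gripper":0},{"dx":0.005,"dy":0.06,"dz":-0.022,"rx":0.009,"ry":0.005,"rz":-0.007,"gripper":0},{"dx":0.005,"dy":0.09,"dz":-0.034,"rx":0.009,"ry":0.005,"rz":-0.007,"gripper":0},{"dx":0.005,"dy":0.115,"dz":-0.0435,"rx":0.009,"ry":0.005,"rz":-0.007,"gripper":0},{"dx":0.005,"dy":0.132,"dz":-0.05,"rx":0.009,"ry":0.005,"rz":-0.007,"gripper":0},{"dx":0.005,"dy":0.132,"dz":-0.05,"rx":0.009,"ry":0.005,"rz":-0.007,"gripper":0}]'
python3 - <<'E'
from h import *
st()
T=np.radians(22)
plan(c2w(-.01,.018,.1397),YC-np.pi,T)
p,d=snap("scene",21); save("f4.png",p,260,400,60,160,5)
E
```

```text
time: 30.68
tool_pos: [0.5204, 0.1995, 0.1752]
tool_rot: [-1.188, -0.001, -1.623]
contact_force: [-0.5, -0.6, -0.2]
opening: 0.0077
t 30.68 tcp [0.5204 0.1995 0.1752] rot [-1.188e+00 -1.000e-03 -1.623e+00] cab [-0.0092  0.0119  0.1752] F [-0.5 -0.6 -0.2] op 0.0077 q [ 0.3   0.32  1.84 -0.22  0.64  2.08]
d [-0.0061  0.0326 -0.0141] r [ 0.001  -0.0079  0.0047] rows>= 0.6
```

View pics/f4.png

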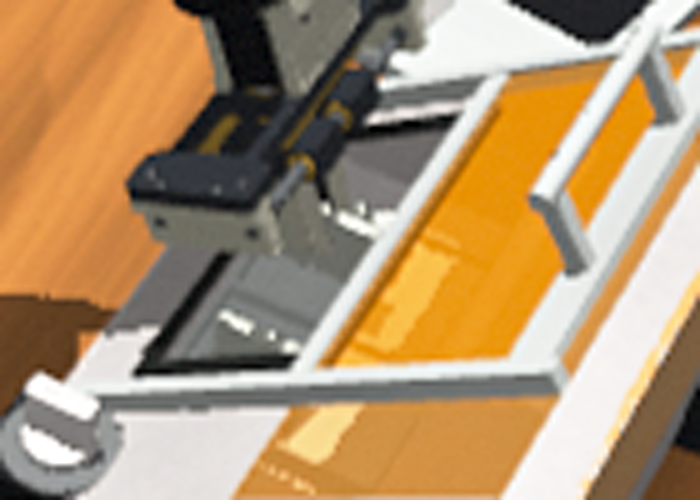

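```bash
python3 -m creep '[{"dx":-0.006,"dy":0.0,"dz":0,"rx":0,"ry":-0.008,"rz":0.005,"gripper":0},{"dx":-0.006,"dy":0.012,"dz":-0.005,"rx":0,"ry":-0.008,"rz":0.005,"gripper":0},{"dx":-0.006,"dy":0.022,"dz":-0.009,"rx":0,"ry":-0.008,"rz":0.005,"gripper":0},{"dx":-0.006,"dy":0.029,"dz":-0.012,"rx":0,"ry":-0.008,"rz":0.005,"gripper":0},{"dx":-0.006,"dy":0.0326,"dz":-0.0138,"rx":0,"ry":-0.008,"rz":0.005,"gripper":0},{"dx":-0.006,"dy":0.0326,"dz":-0.0138,"rx":0,"ry":-0.008,"rz":0.005,"gripper":0},{"dx":-0.006,"dy":0.0326,"dz":-0.0138,"rx":0,"ry":-0.008,"rz":0.005,"gripper":0}]'; python3 -c "
from h import *
st()"
```

```text
time: 31.6
tool_pos: [0.5216, 0.2077, 0.1421]
tool_rot: [-1.183, 0.003, -1.611]
contact_force: [1.0, -0.1, 0.5]
opening: 0.0077
t 31.6 tcp [0.5216 0.2077 0.1421] rot [-1.183  0.003 -1.611] cab [-0.0083  0.0202  0.1421] F [ 1.  -0.1  0.5] op 0.0077 q [ 0.31  0.37  1.87 -0.25  0.54  2.12]
```

```bash
python3 -m creep '[{"dx":0.0015,"dy":0.001,"dz":-0.0004,"rx":0,"ry":0,"rz":0,"gripper":0},{"dx":0.0015,"dy":0.002,"dz":-0.0008,"rx":0,"ry":0,"rz":0,"gripper":0},{"dx":0.0015,"dy":0.002,"dz":-0.0008,"rx":0,"ry":0,"rz":0,"gripper":0},{"dx":0.0015,"dy":0.002,"dz":-0.0008,"rx":0,"ry":0,"rz":0,"gripper":0}]'; python3 -m creep '[{"dx":0,"dy":0,"dz":0,"rx":0,"ry":0,"rz":0,"gripper":0.15},{"dx":0,"dy":0,"dz":0,"rx":0,"ry":0,"rz":0,"gripper":0.15},{"dx":0,"dy":0,"dz":0,"rx":0,"ry":0,"rz":0,"gripper":0.15}]';python3 -m creep '[{"dx":0,"dy":-0.01,"dz":0.004,"rx":0,"ry":0,"rz":0,"gripper":0.15},{"dx":0,"dy":-0.037,"dz":0.015,"rx":0,"ry":0,"rz":0,"gripper":0.15},{"dx":0,"dy":-0.074,"dz":0.03,"rx":0,"ry":0,"rz":0,"gripper":0.15},{"dx":0,"dy":-0.111,"dz":0.045,"rx":0,"ry":0,"rz":0,"gripper":0.15},{"dx":0,"dy":-0.158,"dz":0.064,"rx":0,"ry":0,"rz":0,"gripper":0.3},{"dx":0,"dy":-0.2,"dz":0.08,"rx":0,"ry":0,"rz":0,"gripper":0.45},{"dx":0,"dy":-0.2,"dz":0.08,"rx":0,"ry":0,"rz":0,"gripper":0.45},{"dx":0,"dy":-0.2,"dz":0.08,"rx":0,"ry":0,"rz":0,"gripper":0.45}]'
python3 - <<'E'
from h import *
st()
brackets(22)
p,d=load("scene",22); save("f5.png",p,260,400,60,160,5)
p,d=load("scene",22); save("f6.png",p,160,340,190,350,4)
E
```

```text
time: 32.1
tool_pos: [0.5214, 0.2061, 0.1397]
tool_rot: [-1.183, 0.002, -1.611]
contact_force: [0.9, 0.4, -0.3]
opening: 0.008
time: 32.48
tool_pos: [0.5214, 0.2062, 0.1397]
tool_rot: [-1.183, 0.002, -1.611]
contact_force: [0.6, 0.3, 0.2]
opening: 0.0138
time: 33.48
tool_pos: [0.5193, 0.2056, 0.3547]
tool_rot: [-1.184, 0.002, -1.611]
contact_force: [-0.3, -0.4, 0.1]
opening: 0.0406
t 33.48 tcp [0.5193 0.2056 0.3547] rot [-1.184  0.002 -1.611] cab [-0.0105  0.018   0.3547] F [-0.3 -0.4  0.1] op 0.0406 q [ 0.31  0.16  1.53 -0.14  1.09  1.96]
top [ 0.5898 -0.3197] ang -70.7 len 0.054 R 51
scene [ 0.5914 -0.3247] ang -71.4 len 0.055 R 81
```

View pics/f5.png

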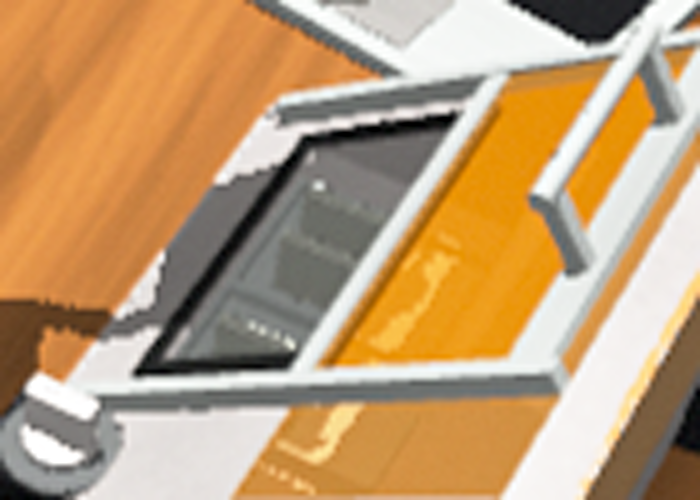

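View pics/f6.png

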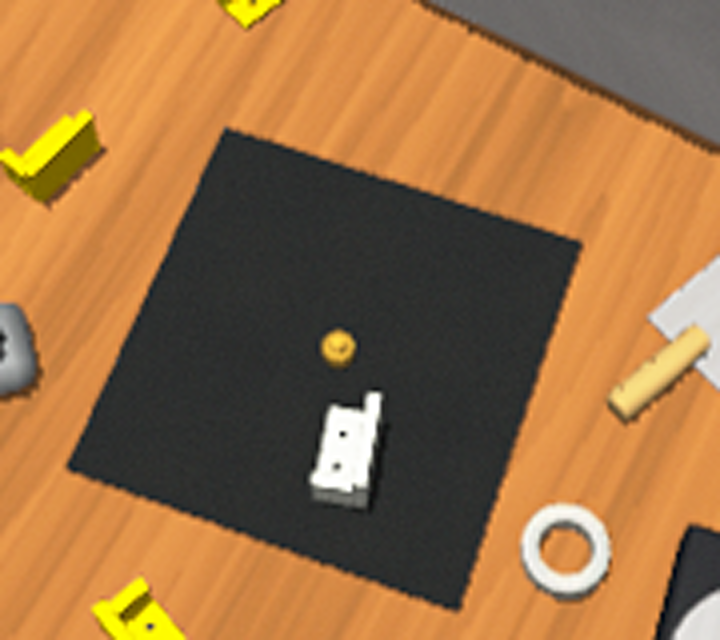

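Run:
```python
from h import *
pickpose([.591,-.3235],-71.4,.25,True)
```

```text
d [0.5184 0.1292 0.0452] r [ 1.0000e-04  1.1171e+00 -4.5330e-01] rows>= 8.6
```

```bash
python3 -m creep '[{"dx":0.12,"dy":0,"dz":0,"rx":0,"ry":0,"rz":0,"gripper":0.45},{"dx":0.12,"dy":0,"dz":0,"rx":0,"ry":0,"rz":0,"gripper":0.45},{"dx":0.24,"dy":0,"dz":0,"rx":0,"ry":0,"rz":0,"gripper":0.45},{"dx":0.24,"dy":0,"dz":0,"rx":0,"ry":0.1,"rz":-0.04,"gripper":0.45},{"dx":0.36,"dy":0.05,"dz":0.02,"rx":0,"ry":0.3,"rz":-0.12,"gripper":0.45},{"dx":0.36,"dy":0.05,"dz":0.02,"rx":0,"ry":0.5,"rz":-0.2,"gripper":0.45},{"dx":0.518,"dy":0.129,"dz":0.045,"rx":0,"ry":1.117,"rz":-0.453,"gripper":0.45},{"dx":0.518,"dy":0.129,"dz":0.045,"rx":0,"ry":1.117,"rz":-0.453,"gripper":0.45},{"dx":0.518,"dy":0.129,"dz":0.045,"rx":0,"ry":1.117,"rz":-0.453,"gripper":0.45},{"dx":0.518,"dy":0.129,"dz":0.045,"rx":0,"ry":1.117,"rz":-0.453,"gripper":0.45},{"dx":0.518,"dy":0.129,"dz":0.045,"rx":0,"ry":1.117,"rz":-0.453,"gripper":0.45},{"dx":0.518,"dy":0.129,"dz":0.045,"rx":0,"ry":1.117,"rz":-0.453,"gripper":0.45},{"dx":0.518,"dy":0.129,"dz":0.045,"rx":0,"ry":1.117,"rz":-0.453,"gripper":0.45},{"dx":0.518,"dy":0.129,"dz":0.045,"rx":0,"ry":1.117,"rz":-0.453,"gripper":0.45}]'
python3 - <<'E'
from h import *
st(); pickpose([.591,-.3235],-71.4,.035,True)
p,d=snap("scene",23); save("i1.png",p,160,340,190,350,4)
E
```

```text
time: 35.33
tool_pos: [0.589, -0.3151, 0.2521]
tool_rot: [-1.186, 0.004, -2.816]
contact_force: [0.5, 0.6, -0.8]
opening: 0.0412
t 35.33 tcp [ 0.589  -0.3151  0.2521] rot [-1.186  0.004 -2.816] cab [ 0.0815 -0.4992  0.2521] F [ 0.5  0.6 -0.8] op 0.0412 q [-0.49  0.47  1.36 -0.3   1.04  2.44]
d [ 0.0016  0.2015 -0.0809] r [-0.0006 -0.0001 -0.0038] rows>= 3.5
```

View pics/i1.png

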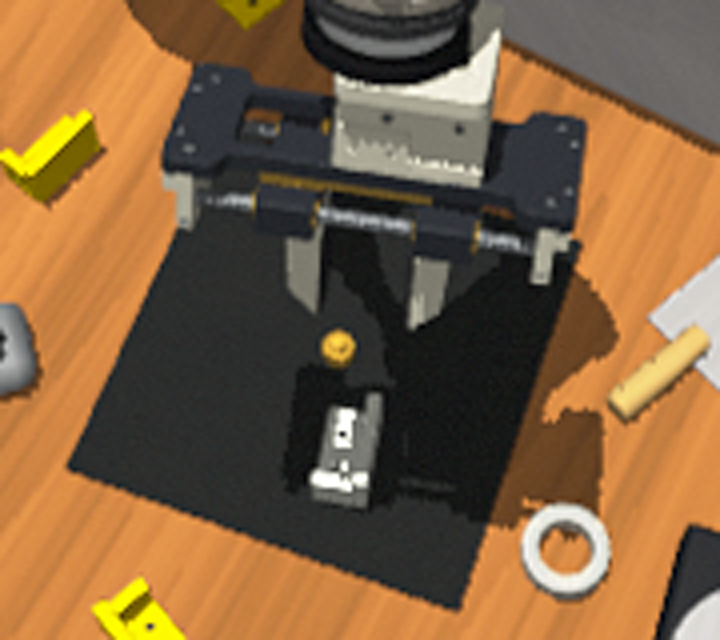

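```bash
python3 -m creep '[{"dx":0.0016,"dy":0.05,"dz":-0.02,"rx":0,"ry":0,"rz":0,"gripper":0.45},{"dx":0.0016,"dy":0.1,"dz":-0.04,"rx":0,"ry":0,"rz":0,"gripper":0.45},{"dx":0.0016,"dy":0.14,"dz":-0.056,"rx":0,"ry":0,"rz":0,"gripper":0.45},{"dx":0.0016,"dy":0.17,"dz":-0.068,"rx":0,"ry":0,"rz":0,"gripper":0.45},{"dx":0.0016,"dy":0.19,"dz":-0.076,"rx":0,"ry":0,"rz":0,"gripper":0.45},{"dx":0.0016,"dy":0.2015,"dz":-0.0809,"rx":0,"ry":0,"rz":0,"gripper":0.45},{"dx":0.0016,"dy":0.2015,"dz":-0.0809,"rx":0,"ry":0,"rz":0,"gripper":0.45}]'; python3 -m creep '[{"dx":0,"dy":0,"dz":0,"rx":0,"ry":0,"rz":0,"gripper":0},{"dx":0,"dy":0,"dz":0,"rx":0,"ry":0,"rz":0,"gripper":0},{"dx":0,"dy":0,"dz":0,"rx":0,"ry":0,"rz":0,"gripper":0},{"dx":0,"dy":0,"dz":0,"rx":0,"ry":0,"rz":0,"gripper":0}]' 20;  python3 -m creep '[{"dx":0,"dy":-0.014,"dz":0.006,"rx":0,"ry":0,"rz":0,"gripper":0},{"dx":0,"dy":-0.046,"dz":0.019,"rx":0,"ry":0,"rz":0,"gripper":0},{"dx":0,"dy":-0.093,"dz":0.037,"rx":0,"ry":0,"rz":0,"gripper":0},{"dx":0,"dy":-0.139,"dz":0.056,"rx":0,"ry":0,"rz":0,"gripper":0},{"dx":0,"dy":-0.185,"dz":0.075,"rx":0,"ry":0,"rz":0,"gripper":0},{"dx":0,"dy":-0.232,"dz":0.094,"rx":0,"ry":0,"rz":0,"gripper":0},{"dx":0,"dy":-0.27,"dz":0.109,"rx":0,"ry":0,"rz":0,"gripper":0},{"dx":0,"dy":-0.27,"dz":0.109,"rx":0,"ry":0,"rz":0,"gripper":0},{"dx":0,"dy":-0.27,"dz":0.109,"rx":0,"ry":0,"rz":0,"gripper":0}]'
python3 - <<'E'
from h import *
st()
T=np.radians(22)
print("over"); plan(c2w(-.01,-.018,.32),YC-np.pi,T)
p,d=snap("scene",24); save("i2.png",p,160,340,100,300,3)
E
```

```text
time: 36.25
tool_pos: [0.5881, -0.3159, 0.0338]
tool_rot: [-1.188, 0.002, -2.817]
contact_force: [0.1, 0.9, 0.6]
opening: 0.0411
time: 36.75
tool_pos: [0.5885, -0.3161, 0.0347]
tool_rot: [-1.186, 0.003, -2.817]
contact_force: [-1.0, 1.0, 2.9]
opening: 0.0078
time: 37.88
tool_pos: [0.5871, -0.3159, 0.3252]
tool_rot: [-1.188, 0.003, -2.817]
contact_force: [0.6, 0.9, -1.0]
opening: 0.0079
t 37.88 tcp [ 0.5871 -0.3159  0.3252] rot [-1.188  0.003 -2.817] cab [ 0.0796 -0.5001  0.3252] F [ 0.6  0.9 -1. ] op 0.0079 q [-0.49  0.43  1.23 -0.27  1.21  2.39]
over
d [-0.0898 -0.1751 -0.4492] r [-6.0000e-04 -1.1163e+00  4.4790e-01] rows>= 7.8
```

View pics/i2.png

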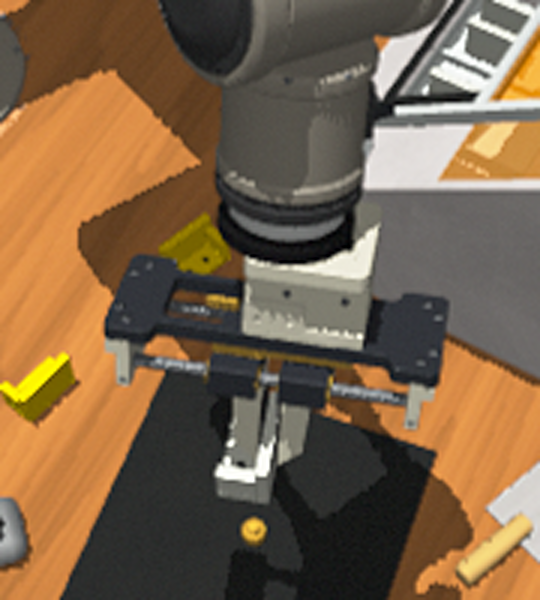

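```bash
python3 -m creep '[{"dx":-0.022,"dy":-0.044,"dz":-0.112,"rx":0,"ry":-0.18,"rz":0.072,"gripper":0},{"dx":-0.022,"dy":-0.044,"dz":-0.112,"rx":0,"ry":-0.34,"rz":0.136,"gripper":0},{"dx":-0.045,"dy":-0.088,"dz":-0.225,"rx":0,"ry":-0.5,"rz":0.2,"gripper":0},{"dx":-0.045,"dy":-0.088,"dz":-0.225,"rx":0,"ry":-0.67,"rz":0.268,"gripper":0},{"dx":-0.067,"dy":-0.131,"dz":-0.337,"rx":0,"ry":-0.84,"rz":0.336,"gripper":0},{"dx":-0.067,"dy":-0.131,"dz":-0.337,"rx":0,"ry":-1.0,"rz":0.4,"gripper":0},{"dx":-0.09,"dy":-0.175,"dz":-0.449,"rx":0,"ry":-1.116,"rz":0.448,"gripper":0},{"dx":-0.09,"dy":-0.175,"dz":-0.449,"rx":0,"ry":-1.116,"rz":0.448,"gripper":0},{"dx":-0.09,"dy":-0.175,"dz":-0.449,"rx":0,"ry":-1.116,"rz":0.448,"gripper":0},{"dx":-0.09,"dy":-0.175,"dz":-0.449,"rx":0,"ry":-1.116,"rz":0.448,"gripper":0},{"dx":-0.09,"dy":-0.175,"dz":-0.449,"rx":0,"ry":-1.116,"rz":0.448,"gripper":0},{"dx":-0.09,"dy":-0.175,"dz":-0.449,"rx":0,"ry":-1.116,"rz":0.448,"gripper":0}]'
python3 - <<'E'
from h import *
st()
T=np.radians(22)
plan(c2w(-.01,-.018,.175),YC-np.pi,T);plan(c2w(-.01,-.018,.1385),YC-np.pi,T)
E
```

```text
time: 39.42
tool_pos: [0.5193, 0.1677, 0.3196]
tool_rot: [-1.186, -0.001, -1.617]
contact_force: [1.0, -0.7, -0.3]
opening: 0.0081
t 39.42 tcp [0.5193 0.1677 0.3196] rot [-1.186e+00 -1.000e-03 -1.617e+00] cab [-0.0088 -0.0199  0.3196] F [ 1.  -0.7 -0.3] op 0.0081 q [ 0.23  0.15  1.64 -0.12  0.99  1.89]
d [-0.0021  0.1336 -0.0554] r [-0.0009 -0.0021  0.0021] rows>= 2.3
d [-0.0021  0.1674 -0.0691] r [-0.0009 -0.0021  0.0021] rows>= 2.9
```

```bash
python3 -m creep '[{"dx":-0.003,"dy":0.03,"dz":-0.0125,"rx":0,"ry":0,"rz":0,"gripper":0},{"dx":-0.003,"dy":0.06,"dz":-0.025,"rx":0,"ry":0,"rz":0,"gripper":0},{"dx":-0.003,"dy":0.09,"dz":-0.0375,"rx":0,"ry":0,"rz":0,"gripper":0},{"dx":-0.003,"dy":0.115,"dz":-0.048,"rx":0,"ry":0,"rz":0,"gripper":0},{"dx":-0.003,"dy":0.133,"dz":-0.055,"rx":0,"ry":0,"rz":0,"gripper":0},{"dx":-0.003,"dy":0.133,"dz":-0.055,"rx":0,"ry":0,"rz":0,"gripper":0},{"dx":-0.003,"dy":0.133,"dz":-0.055,"rx":0,"ry":0,"rz":0,"gripper":0}]'
python3 - <<'E'
from h import *
st()
T=np.radians(22)
plan(c2w(-.01,-.017,.1385),YC-np.pi,T)
p,d=snap("scene",25); save("i3.png",p,260,400,60,160,5)
E
```

```text
time: 40.3
tool_pos: [0.5189, 0.1717, 0.1768]
tool_rot: [-1.184, -0.001, -1.615]
contact_force: [-0.2, 0.2, -0.6]
opening: 0.0078
t 40.3 tcp [0.5189 0.1717 0.1768] rot [-1.184e+00 -1.000e-03 -1.615e+00] cab [-0.0094 -0.0159  0.1768] F [-0.2  0.2 -0.6] op 0.0078 q [ 0.24  0.3   1.87 -0.19  0.61  1.98]
d [ 0.001   0.0353 -0.015 ] r [-0.0027 -0.0009  0.001 ] rows>= 0.6
```

View pics/i3.png

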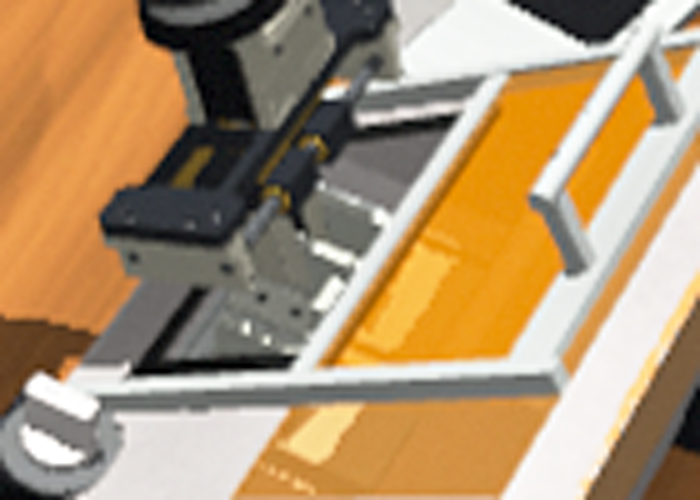

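```bash
python3 -m creep '[{"dx":0.001,"dy":0.012,"dz":-0.005,"rx":0,"ry":0,"rz":0,"gripper":0},{"dx":0.001,"dy":0.022,"dz":-0.009,"rx":0,"ry":0,"rz":0,"gripper":0},{"dx":0.001,"dy":0.03,"dz":-0.0125,"rx":0,"ry":0,"rz":0,"gripper":0},{"dx":0.001,"dy":0.035,"dz":-0.015,"rx":0,"ry":0,"rz":0,"gripper":0},{"dx":0.001,"dy":0.035,"dz":-0.015,"rx":0,"ry":0,"rz":0,"gripper":0},{"dx":0.001,"dy":0.035,"dz":-0.015,"rx":0,"ry":0,"rz":0,"gripper":0}]'; python3 -c "
from h import *
st()"
```

```text
time: 41.1
tool_pos: [0.5174, 0.1711, 0.1377]
tool_rot: [-1.186, -0.001, -1.614]
contact_force: [0.5, 0.3, 0.3]
opening: 0.008
t 41.1 tcp [0.5174 0.1711 0.1377] rot [-1.186e+00 -1.000e-03 -1.614e+00] cab [-0.0109 -0.0166  0.1377] F [0.5 0.3 0.3] op 0.008 q [ 0.24  0.35  1.92 -0.22  0.51  2.02]
```

```bash
python3 -m creep '[{"dx":0,"dy":0,"dz":0,"rx":0,"ry":0,"rz":0,"gripper":0.14},{"dx":0,"dy":0,"dz":0,"rx":0,"ry":0,"rz":0,"gripper":0.14},{"dx":0,"dy":0,"dz":0,"rx":0,"ry":0,"rz":0,"gripper":0.14}]';python3 -m creep '[{"dx":0,"dy":-0.01,"dz":0.004,"rx":0,"ry":0,"rz":0,"gripper":0.14},{"dx":0,"dy":-0.037,"dz":0.015,"rx":0,"ry":0,"rz":0,"gripper":0.14},{"dx":0,"dy":-0.074,"dz":0.03,"rx":0,"ry":0,"rz":0,"gripper":0.14},{"dx":0,"dy":-0.111,"dz":0.045,"rx":0,"ry":0,"rz":0,"gripper":0.14},{"dx":0,"dy":-0.158,"dz":0.064,"rx":0,"ry":0,"rz":0,"gripper":0.3},{"dx":0,"dy":-0.21,"dz":0.0,"rx":0,"ry":0,"rz":0,"gripper":0.4},{"dx":0,"dy":-0.23,"dz":-0.06,"rx":0,"ry":0,"rz":0,"gripper":0.4},{"dx":0,"dy":-0.25,"dz":-0.12,"rx":0,"ry":0,"rz":0,"gripper":0.4},{"dx":0,"dy":-0.25,"dz":-0.12,"rx":0,"ry":0,"rz":0,"gripper":0.4},{"dx":0,"dy":-0.25,"dz":-0.12,"rx":0,"ry":0,"rz":0,"gripper":0.4}]'
python3 - <<'E'
from h import *
st()
p,d=snap("scene",26); save("j1.png",p,260,400,60,160,5)
P=cloud("scene",d); C=np.stack([(P[...,:2]-O)@CX,(P[...,:2]-O)@CY,P[...,2]],-1)
m=(C[...,2]>.138)&(C[...,2]<.156)&(C[...,0]>-.04)&(C[...,0]<.06)&(abs(C[...,1])<.085)&(d>0)
X=C[m]
for y0 in(-.0522,-.0166,.0185,.0544):
    Y=X[abs(X[:,1]-y0)<.012]; print(y0,len(Y),np.median(Y,0).round(4) if len(Y) else None,np.percentile(Y[:,0],[2,98]).round(4) if len(Y) else None)
m=(C[...,2]>.30)&(C[...,2]<.36)&(C[...,0]>.08)&(C[...,0]<.18)&(abs(C[...,1])<.09)&(d>0)
print("handle",m.sum(),C[m].mean(0).round(4),C[m].min(0).round(4),C[m].max(0).round(4))
p,d=snap("top",26); save("j2.png",p,75,235,95,230,5)
E
```

```text
time: 41.48
tool_pos: [0.5175, 0.1711, 0.1379]
tool_rot: [-1.185, -0.001, -1.614]
contact_force: [-0.3, -0.3, -0.3]
opening: 0.0129
time: 42.72
tool_pos: [0.3115, 0.1804, 0.3255]
tool_rot: [-1.183, 0.0, -1.612]
contact_force: [-0.2, -0.0, 0.3]
opening: 0.0363
t 42.73 tcp [0.3115 0.1804 0.3255] rot [-1.183  0.    -1.612] cab [-0.217  -0.0161  0.3255] F [-0.2 -0.   0.3] op 0.0363 q [ 0.47 -0.21  1.96 -0.21  1.06  2.15]
-0.0522 65 [-0.006  -0.0561  0.1463] [-0.0281  0.0173]
-0.0166 80 [-0.0073 -0.021   0.1451] [-0.0304  0.0178]
0.0185 71 [-0.0043  0.0144  0.1451] [-0.0253  0.0181]
0.0544 85 [-0.0082  0.0542  0.1446] [-0.0367  0.0176]
handle 343 [ 0.126  -0.0065  0.3222] [ 0.115  -0.0687  0.3001] [0.1455 0.0631 0.3328]
```

View pics/j1.png

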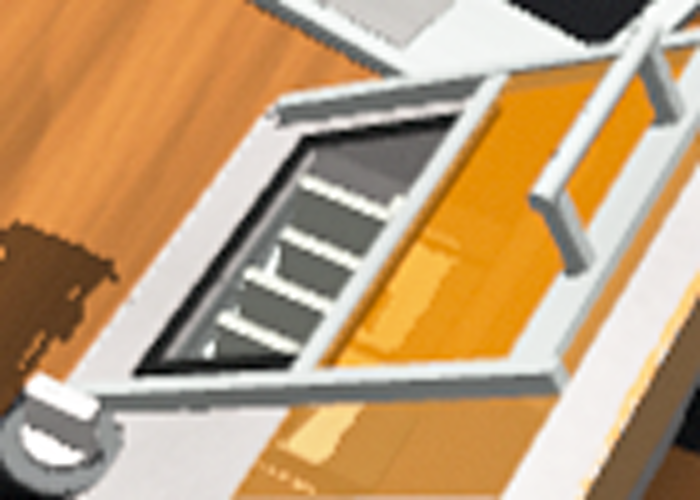

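View pics/j2.png

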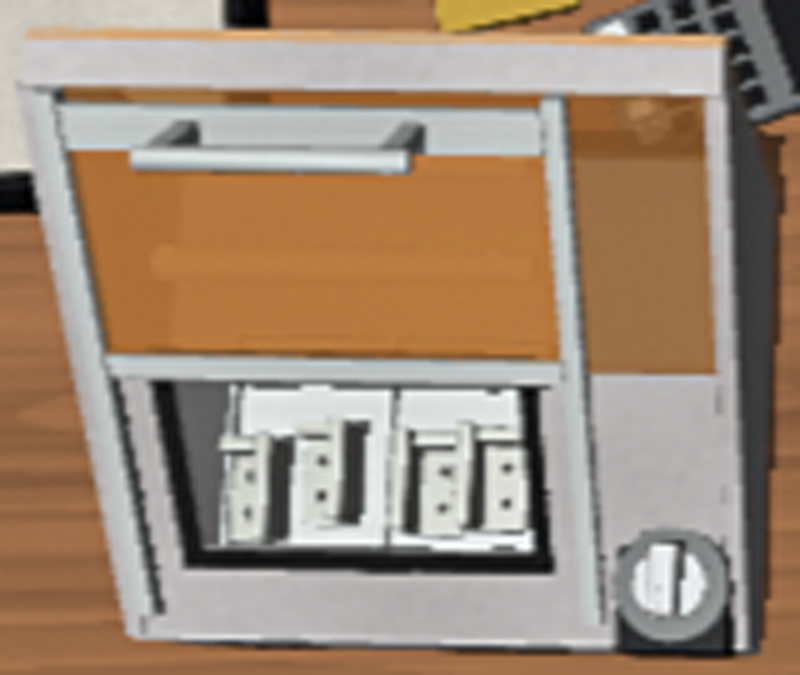

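Run:
```python
from h import *
plan([.45,.17,.42],0,0)
```

```text
d [ 0.0045 -0.036   0.1629] r [-0.2985 -1.5916  0.3119] rows>= 8.8
```

```bash
python3 -m creep '[{"dx":0.0045,"dy":-0.036,"dz":0.04,"rx":-0.298,"ry":-1.592,"rz":0.312,"gripper":0.4},{"dx":0.0045,"dy":-0.036,"dz":0.163,"rx":-0.298,"ry":-1.592,"rz":0.312,"gripper":0.4},{"dx":0.0045,"dy":-0.036,"dz":0.163,"rx":-0.298,"ry":-1.592,"rz":0.312,"gripper":0.4},{"dx":0.0045,"dy":-0.036,"dz":0.163,"rx":-0.298,"ry":-1.592,"rz":0.312,"gripper":0.4},{"dx":0.0045,"dy":-0.036,"dz":0.163,"rx":-0.298,"ry":-1.592,"rz":0.312,"gripper":0.4},{"dx":0.0045,"dy":-0.036,"dz":0.163,"rx":-0.298,"ry":-1.592,"rz":0.312,"gripper":0.4},{"dx":0.0045,"dy":-0.036,"dz":0.163,"rx":-0.298,"ry":-1.592,"rz":0.312,"gripper":0.4},{"dx":0.0045,"dy":-0.036,"dz":0.163,"rx":-0.298,"ry":-1.592,"rz":0.312,"gripper":0.4},{"dx":0.0045,"dy":-0.036,"dz":0.163,"rx":-0.298,"ry":-1.592,"rz":0.312,"gripper":0.4},{"dx":0.0045,"dy":-0.036,"dz":0.163,"rx":-0.298,"ry":-1.592,"rz":0.312,"gripper":0.4},{"dx":0.0045,"dy":-0.036,"dz":0.163,"rx":-0.298,"ry":-1.592,"rz":0.312,"gripper":0.4}]'
python3 - <<'E'
from h import *
st(); plan(c2w(.165,-.003,.42),YC)
E
```

```text
time: 44.2
tool_pos: [0.4503, 0.1695, 0.4186]
tool_rot: [-1.571, 0.001, -0.003]
contact_force: [0.0, 0.1, -0.0]
opening: 0.0366
t 44.2 tcp [0.4503 0.1695 0.4186] rot [-1.571e+00  1.000e-03 -3.000e-03] cab [-0.0778 -0.0211  0.4186] F [ 0.   0.1 -0. ] op 0.0366 q [0.2  0.18 1.27 0.   1.69 0.2 ]
d [ 0.2434 -0.0018  0.0084] r [-1.0000e-03 -1.5313e+00 -1.3000e-03] rows>= 8.2
```

```bash
python3 -m creep '[{"dx":0.04,"dy":-0.01,"dz":0,"rx":0,"ry":-0.18,"rz":0,"gripper":0.4},{"dx":0.08,"dy":-0.01,"dz":0,"rx":0,"ry":-0.36,"rz":0,"gripper":0.4},{"dx":0.12,"dy":-0.01,"dz":0.008,"rx":0,"ry":-0.54,"rz":0,"gripper":0.4},{"dx":0.16,"dy":-0.01,"dz":0.008,"rx":0,"ry":-0.72,"rz":0,"gripper":0.4},{"dx":0.2,"dy":-0.01,"dz":0.008,"rx":0,"ry":-0.9,"rz":0,"gripper":0.4},{"dx":0.243,"dy":-0.002,"dz":0.008,"rx":0,"ry":-1.08,"rz":0,"gripper":0.4},{"dx":0.243,"dy":-0.002,"dz":0.008,"rx":0,"ry":-1.26,"rz":0,"gripper":0.4},{"dx":0.243,"dy":-0.002,"dz":0.008,"rx":0,"ry":-1.44,"rz":0,"gripper":0.4},{"dx":0.243,"dy":-0.002,"dz":0.008,"rx":0,"ry":-1.531,"rz":0,"gripper":0.4},{"dx":0.243,"dy":-0.002,"dz":0.008,"rx":0,"ry":-1.531,"rz":0,"gripper":0.4},{"dx":0.243,"dy":-0.002,"dz":0.008,"rx":0,"ry":-1.531,"rz":0,"gripper":0.4}]'
python3 - <<'E'
from h import *
st(); plan(c2w(.163,-.003,.329),YC)
p,d=snap("scene",27); save("k1.png",p,200,460,0,200,3)
E
```

```text
time: 45.58
tool_pos: [0.6927, 0.1776, 0.4208]
tool_rot: [-1.57, 0.0, 1.528]
contact_force: [0.6, 0.5, 0.1]
opening: 0.0362
t 45.58 tcp [0.6927 0.1776 0.4208] rot [-1.57   0.     1.528] cab [ 0.1639 -0.0026  0.4208] F [0.6 0.5 0.1] op 0.0362 q [ 0.14  0.78  0.3  -0.    2.06 -1.38]
d [-0.0004  0.0918  0.0009] r [-0.0009  0.0002 -0.0003] rows>= 1.5
```

View pics/k1.png

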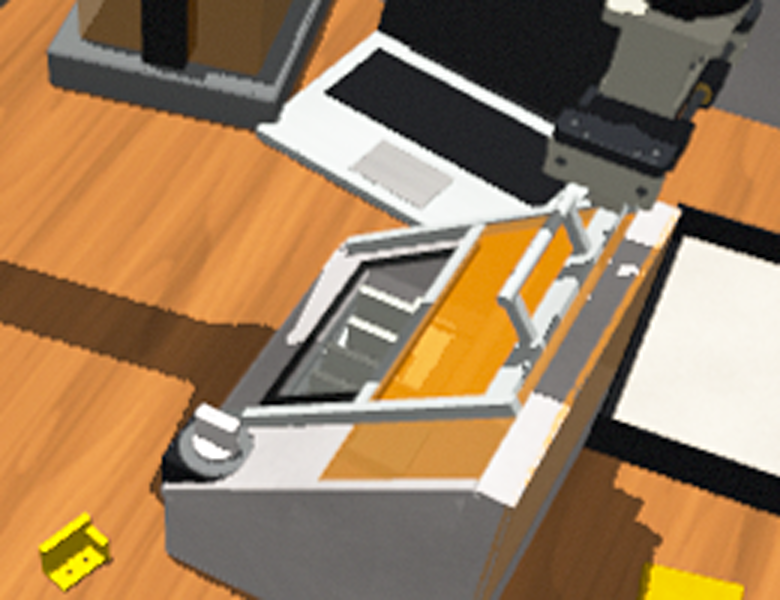

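```bash
python3 -m creep '[{"dx":0,"dy":0.03,"dz":0,"rx":0,"ry":0,"rz":0,"gripper":0.4},{"dx":0,"dy":0.06,"dz":0,"rx":0,"ry":0,"rz":0,"gripper":0.4},{"dx":0,"dy":0.08,"dz":0,"rx":0,"ry":0,"rz":0,"gripper":0.4},{"dx":0,"dy":0.08,"dz":0,"rx":0,"ry":0,"rz":0,"gripper":0.4},{"dx":0,"dy":0.0857,"dz":0.008,"rx":0,"ry":0,"rz":0,"gripper":0.4},{"dx":0,"dy":0.0915,"dz":0.0164,"rx":0,"ry":0,"rz":0,"gripper":0.4},{"dx":0,"dy":0.0972,"dz":0.0246,"rx":0,"ry":0,"rz":0,"gripper":0.4},{"dx":0,"dy":0.103,"dz":0.0328,"rx":0,"ry":0,"rz":0,"gripper":0.4},{"dx":0,"dy":0.1087,"dz":0.041,"rx":0,"ry":0,"rz":0,"gripper":0.4}]'
python3 - <<'E'
from h import *
st(); 
p,d=snap("scene",28); save("k2.png",p,200,460,0,200,3)
E
```

```text
time: 46.75
tool_pos: [0.6526, 0.1794, 0.3141]
tool_rot: [-1.575, -0.0, 1.53]
contact_force: [3.1, 0.1, 0.5]
opening: 0.0363
t 46.75 tcp [0.6526 0.1794 0.3141] rot [-1.575 -0.     1.53 ] cab [ 0.1238 -0.0025  0.3141] F [3.1 0.1 0.5] op 0.0363 q [ 0.16  0.61  0.9  -0.    1.63 -1.37]
```

View pics/k2.png

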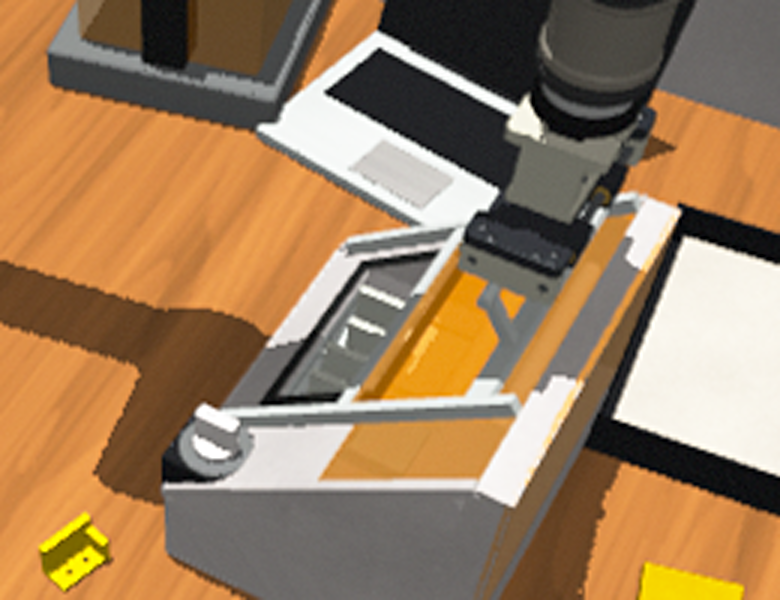

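```bash
python3 -m creep '[{"dx":0,"dy":0.0057,"dz":0.0082,"rx":0,"ry":0,"rz":0,"gripper":0.4},{"dx":0,"dy":0.0115,"dz":0.0164,"rx":0,"ry":0,"rz":0,"gripper":0.4},{"dx":0,"dy":0.0172,"dz":0.0246,"rx":0,"ry":0,"rz":0,"gripper":0.4},{"dx":0,"dy":0.023,"dz":0.0328,"rx":0,"ry":0,"rz":0,"gripper":0.4},{"dx":0,"dy":0.0287,"dz":0.041,"rx":0,"ry":0,"rz":0,"gripper":0.4},{"dx":0,"dy":0.0344,"dz":0.049,"rx":0,"ry":0,"rz":0,"gripper":0.4},{"dx":0,"dy":0.04,"dz":0.0573,"rx":0,"ry":0,"rz":0,"gripper":0.4},{"dx":0,"dy":0.0459,"dz":0.0655,"rx":0,"ry":0,"rz":0,"gripper":0.4},{"dx":0,"dy":0.0459,"dz":0.0655,"rx":0,"ry":0,"rz":0,"gripper":0.4}]';python3 -m creep '[{"dx":0,"dy":0.0023,"dz":0.0033,"rx":0,"ry":0,"rz":0,"gripper":0.4},{"dx":0,"dy":0.0046,"dz":0.0066,"rx":0,"ry":0,"rz":0,"gripper":0.4},{"dx":0,"dy":0.0069,"dz":0.0099,"rx":0,"ry":0,"rz":0,"gripper":0.4},{"dx":0,"dy":0.0069,"dz":0.0099,"rx":0,"ry":0,"rz":0,"gripper":0.4}]'; python3 -c "
from h import *
st()"
```

```text
time: 47.92
tool_pos: [0.5849, 0.182, 0.2656]
tool_rot: [-1.567, 0.001, 1.531]
contact_force: [-0.6, -0.0, -0.3]
opening: 0.0369
time: 48.42
tool_pos: [0.5757, 0.1823, 0.2589]
tool_rot: [-1.568, 0.001, 1.531]
contact_force: [1.5, -0.7, -0.3]
opening: 0.0363
t 48.42 tcp [0.5757 0.1823 0.2589] rot [-1.568e+00  1.000e-03  1.531e+00] cab [ 0.0469 -0.0029  0.2589] F [ 1.5 -0.7 -0.3] op 0.0363 q [ 0.18  0.48  1.26 -0.    1.4  -1.35]
```

```bash
python3 -m creep '[{"dx":0,"dy":0.0023,"dz":0.0033,"rx":0,"ry":0,"rz":0,"gripper":0.4},{"dx":0,"dy":0.0046,"dz":0.0066,"rx":0,"ry":0,"rz":0,"gripper":0.4},{"dx":0,"dy":0.0046,"dz":0.0066,"rx":0,"ry":0,"rz":0,"gripper":0.4}]';python3 -m creep '[{"dx":0,"dy":0.0023,"dz":0.0033,"rx":0,"ry":0,"rz":0,"gripper":0.4},{"dx":0,"dy":0.0046,"dz":0.0066,"rx":0,"ry":0,"rz":0,"gripper":0.4},{"dx":0,"dy":0.0046,"dz":0.0066,"rx":0,"ry":0,"rz":0,"gripper":0.4}]'
```

```text
time: 48.8
tool_pos: [0.569, 0.1825, 0.2543]
tool_rot: [-1.568, 0.001, 1.531]
contact_force: [1.9, 0.5, -1.8]
opening: 0.0371
time: 49.18
tool_pos: [0.5665, 0.1827, 0.2525]
tool_rot: [-1.581, -0.001, 1.53]
contact_force: [13.3, -0.5, 5.4]
opening: 0.0362
```

```bash
python3 -m creep '[{"dx":0,"dy":0.0017,"dz":0.0025,"rx":0,"ry":0,"rz":0,"gripper":0.4},{"dx":0,"dy":0.0017,"dz":0.0025,"rx":0,"ry":0,"rz":0,"gripper":0.4},{"dx":0,"dy":0.0017,"dz":0.0025,"rx":0,"ry":0,"rz":0,"gripper":0.4}]';python3 -m creep '[{"dx":0,"dy":-0.002,"dz":-0.01,"rx":0,"ry":0,"rz":0,"gripper":0.4},{"dx":0,"dy":-0.01,"dz":-0.025,"rx":0,"ry":0,"rz":0,"gripper":0.4},{"dx":0,"dy":-0.06,"dz":-0.025,"rx":0,"ry":0,"rz":0,"gripper":0.4},{"dx":0,"dy":-0.12,"dz":-0.025,"rx":0,"ry":0,"rz":0,"gripper":0.4},{"dx":0,"dy":-0.13,"dz":0.03,"rx":0,"ry":0,"rz":0,"gripper":0.4},{"dx":0,"dy":-0.13,"dz":0.09,"rx":0,"ry":0,"rz":0,"gripper":0.4},{"dx":0,"dy":-0.13,"dz":0.15,"rx":0,"ry":0,"rz":0,"gripper":0.4},{"dx":0,"dy":-0.13,"dz":0.21,"rx":0,"ry":0,"rz":0,"gripper":0.4},{"dx":0,"dy":-0.13,"dz":0.23,"rx":0,"ry":0,"rz":0,"gripper":0.4},{"dx":0,"dy":-0.13,"dz":0.23,"rx":0,"ry":0,"rz":0,"gripper":0.4}]'
python3 - <<'E'
from h import *
st()
for n in("scene","top"):
    p,d=snap(n,29)
    P=cloud(n,d); C=np.stack([(P[...,:2]-O)@CX,(P[...,:2]-O)@CY,P[...,2]],-1)
    m=(C[...,2]>.225)&(C[...,2]<.27)&(abs(C[...,1])<.08)&(C[...,0]<.07)&(C[...,0]>-.03)&(d>0);X=C[m];print(n," handle",len(X),X.mean(0).round(4),X.min(0).round(4),X.max(0).round(4))
    m=(C[...,2]>.184)&(C[...,2]<.20)&(C[...,1]<-.14)&(C[...,0]<-.03)&(C[...,1]>-.2)&(C[...,0]>-.09)&(d>0); T=C[m]; e=np.linalg.svd(T[:,:2]-T[:,:2].mean(0),full_matrices=False)[2][0]
    print(" knob",len(T),T.mean(0).round(4),T.min(0).round(4),T.max(0).round(4),np.degrees(np.arctan(e[1]/e[0])))
    if n=="scene": save("l1.png",p,180,440,20,220,3)
    else: save("l2.png",p,75,235,95,230,5)
E
```

```text
time: 49.55
tool_pos: [0.5664, 0.1827, 0.2526]
tool_rot: [-1.588, -0.002, 1.53]
contact_force: [19.8, -0.1, 9.6]
opening: 0.0362
time: 50.8
tool_pos: [0.33, 0.1923, 0.379]
tool_rot: [-1.57, 0.0, 1.532]
contact_force: [-0.4, 0.2, -0.7]
opening: 0.0365
t 50.8 tcp [0.33   0.1923 0.379 ] rot [-1.57   0.     1.532] cab [-0.199  -0.0035  0.379 ] F [-0.4  0.2 -0.7] op 0.0365 q [ 0.33 -0.01  1.59  0.    1.57 -1.21]
scene  handle 335 [ 0.0284 -0.0058  0.2495] [ 0.0151 -0.0795  0.225 ] [0.0577 0.0643 0.264 ]
 knob 51 [-0.0589 -0.172   0.1858] [-0.0772 -0.1801  0.184 ] [-0.0389 -0.1654  0.1883] -0.8016424073591647
top  handle 372 [0.0273 0.0005 0.2524] [ 0.0146 -0.0764  0.225 ] [0.057  0.0782 0.2649]
 knob 72 [-0.0606 -0.1667  0.1869] [-0.0777 -0.1733  0.1841] [-0.0406 -0.1593  0.1909] -1.5552418895957971
```

View pics/l1.png

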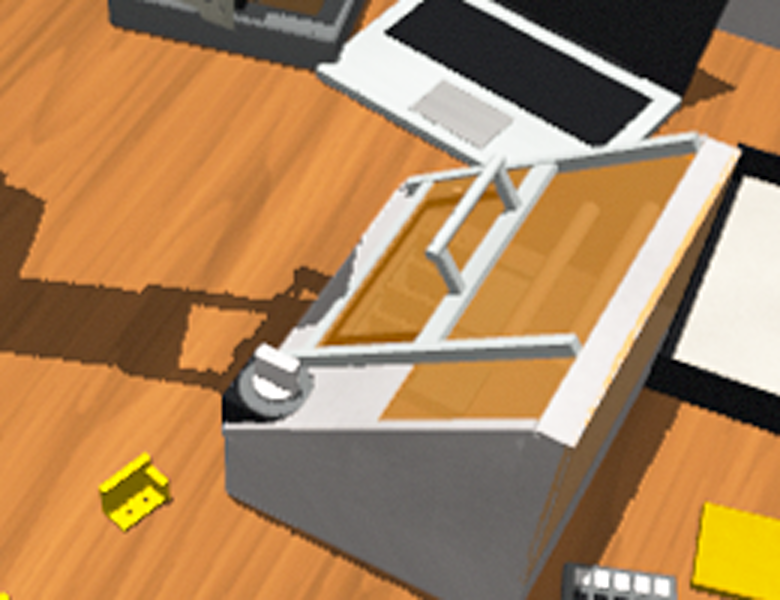

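View pics/l2.png

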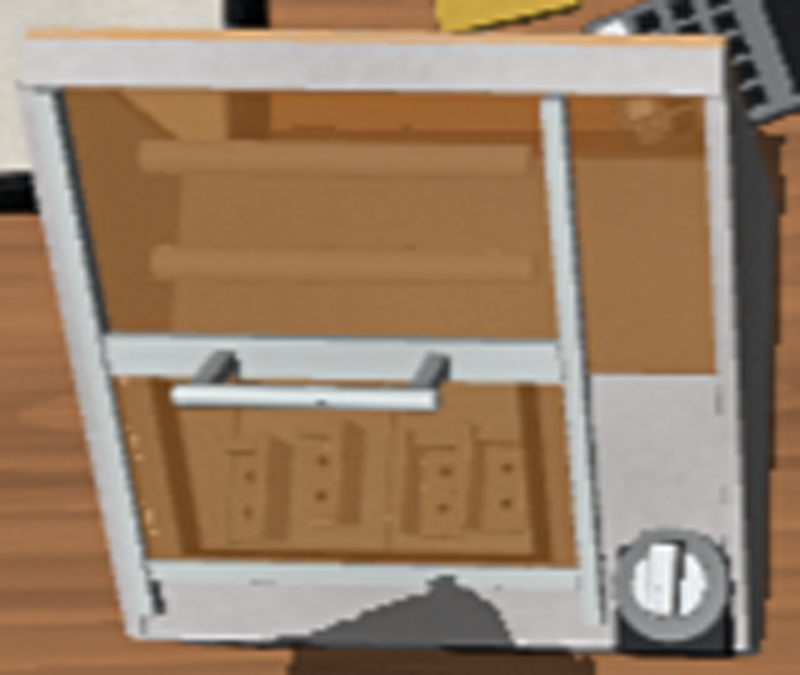

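Run:
```python
from h import *
plan(c2w(-.0595,-.170,.30),YC-.025)
```

```text
d [-0.1669  0.0785 -0.1374] r [-0.0014  0.0281 -0.0008] rows>= 3.7
```

```bash
python3 -m creep '[{"dx":-0.04,"dy":0,"dz":-0.035,"rx":0,"ry":0.028,"rz":0,"gripper":0.45},{"dx":-0.08,"dy":0,"dz":-0.07,"rx":0,"ry":0.028,"rz":0,"gripper":0.45},{"dx":-0.12,"dy":0.03,"dz":-0.1,"rx":0,"ry":0.028,"rz":0,"gripper":0.45},{"dx":-0.167,"dy":0.06,"dz":-0.137,"rx":0,"ry":0.028,"rz":0,"gripper":0.45},{"dx":-0.167,"dy":0.0785,"dz":-0.137,"rx":0,"ry":0.028,"rz":0,"gripper":0.45},{"dx":-0.167,"dy":0.0785,"dz":-0.137,"rx":0,"ry":0.028,"rz":0,"gripper":0.45},{"dx":-0.167,"dy":0.0785,"dz":-0.137,"rx":0,"ry":0.028,"rz":0,"gripper":0.45}]'
python3 - <<'E'
from h import *
st(); plan(c2w(-.0595,-.170,.181),YC-.025)
p,d=snap("scene",30); save("m1.png",p,180,400,20,220,3)
E
```

```text
time: 51.78
tool_pos: [0.4616, 0.0198, 0.3005]
tool_rot: [-1.57, 0.0, 1.503]
contact_force: [0.2, 0.7, 0.7]
opening: 0.0414
t 51.77 tcp [0.4616 0.0198 0.3005] rot [-1.57   0.     1.503] cab [-0.0602 -0.1702  0.3005] F [0.2 0.7 0.7] op 0.0414 q [-0.12  0.18  1.58 -0.    1.38 -1.63]
d [ 0.0002  0.1195 -0.0008] r [-0.001   0.0002 -0.0005] rows>= 1.9
```

View pics/m1.png

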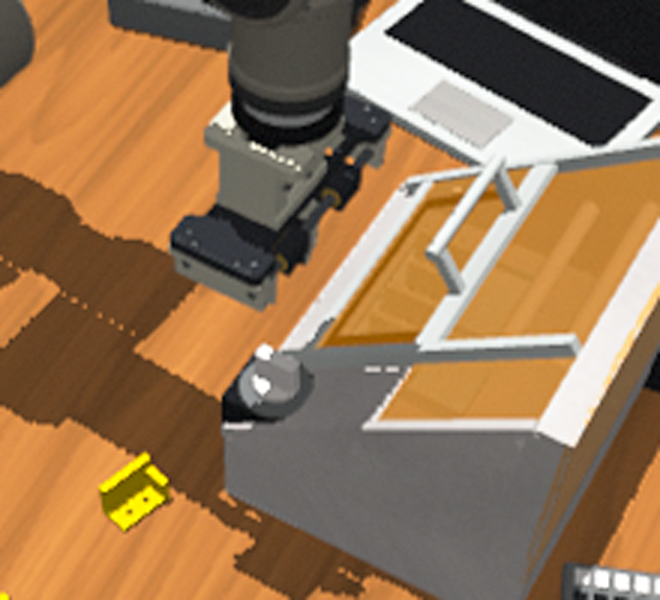

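```bash
python3 -m creep '[{"dx":0,"dy":0.05,"dz":-0.001,"rx":0,"ry":0,"rz":0,"gripper":0.45},{"dx":0,"dy":0.085,"dz":-0.001,"rx":0,"ry":0,"rz":0,"gripper":0.45},{"dx":0,"dy":0.105,"dz":-0.001,"rx":0,"ry":0,"rz":0,"gripper":0.45},{"dx":0,"dy":0.119,"dz":-0.001,"rx":0,"ry":0,"rz":0,"gripper":0.45},{"dx":0,"dy":0.119,"dz":-0.001,"rx":0,"ry":0,"rz":0,"gripper":0.45}]';python3 -m creep '[{"dx":0,"dy":0,"dz":0,"rx":0,"ry":0,"rz":0,"gripper":0},{"dx":0,"dy":0,"dz":0,"rx":0,"ry":0,"rz":0,"gripper":0},{"dx":0,"dy":0,"dz":0,"rx":0,"ry":0,"rz":0,"gripper":0},{"dx":0,"dy":0,"dz":0,"rx":0,"ry":0,"rz":0,"gripper":0}]' 15; python3 -c "
from h import *
st()"
```

```text
time: 52.45
tool_pos: [0.4618, 0.02, 0.1812]
tool_rot: [-1.569, 0.001, 1.504]
contact_force: [0.1, -0.7, 0.9]
opening: 0.0412
time: 52.95
tool_pos: [0.4623, 0.0207, 0.1817]
tool_rot: [-1.571, -0.002, 1.503]
contact_force: [0.6, 4.7, 1.4]
opening: 0.0139
t 52.95 tcp [0.4623 0.0207 0.1817] rot [-1.571 -0.002  1.503] cab [-0.0595 -0.1692  0.1817] F [0.6 4.7 1.4] op 0.0139 q [-0.12  0.29  1.78  0.    1.06 -1.63]
```

```bash
python3 -m creep '[{"dx":0.001,"dy":0,"dz":0,"rx":0,"ry":0.12,"rz":0,"gripper":0},{"dx":0.0015,"dy":0,"dz":0,"rx":0,"ry":0.24,"rz":0,"gripper":0},{"dx":0.0015,"dy":0,"dz":0,"rx":0,"ry":0.36,"rz":0,"gripper":0},{"dx":0.0015,"dy":0,"dz":0,"rx":0,"ry":0.48,"rz":0,"gripper":0},{"dx":0.0015,"dy":0,"dz":0,"rx":0,"ry":0.6,"rz":0,"gripper":0},{"dx":0.0015,"dy":0,"dz":0,"rx":0,"ry":0.6,"rz":0,"gripper":0}]'; python3 -c "
from h import *
st();print(status.observe()['torque'])"
```

```text
time: 53.7
tool_pos: [0.4623, 0.0209, 0.1817]
tool_rot: [-1.571, 0.001, 0.904]
contact_force: [-0.6, -0.8, 3.2]
opening: 0.0139
t 53.7 tcp [0.4623 0.0209 0.1817] rot [-1.571e+00  1.000e-03  9.040e-01] cab [-0.0595 -0.169   0.1817] F [-0.6 -0.8  3.2] op 0.0139 q [-0.12  0.29  1.78 -0.    1.07 -1.02]
[-0.25656794  0.10255924 -0.03152806]
```

```bash
python3 -m creep '[{"dx":0,"dy":0,"dz":0,"rx":0,"ry":0.12,"rz":0,"gripper":0},{"dx":0,"dy":0,"dz":0,"rx":0,"ry":0.24,"rz":0,"gripper":0},{"dx":0,"dy":0,"dz":0,"rx":0,"ry":0.36,"rz":0,"gripper":0},{"dx":0,"dy":0,"dz":0,"rx":0,"ry":0.48,"rz":0,"gripper":0},{"dx":0,"dy":0,"dz":0,"rx":0,"ry":0.6,"rz":0,"gripper":0},{"dx":0,"dy":0,"dz":0,"rx":0,"ry":0.68,"rz":0,"gripper":0},{"dx":0,"dy":0,"dz":0,"rx":0,"ry":0.68,"rz":0,"gripper":0}]'; python3 -c "
from h import *
st();print(status.observe()['torque'])"
```

```text
time: 54.58
tool_pos: [0.4623, 0.021, 0.1817]
tool_rot: [-1.572, 0.0, 0.226]
contact_force: [-0.0, -2.0, 5.6]
opening: 0.0138
t 54.58 tcp [0.4623 0.021  0.1817] rot [-1.572  0.     0.226] cab [-0.0595 -0.169   0.1817] F [-0.  -2.   5.6] op 0.0138 q [-0.12  0.29  1.78 -0.    1.07 -0.35]
[-0.30215795  0.0854696  -0.0074601 ]
```

```bash
python3 -m creep '[{"dx":0,"dy":0,"dz":0,"rx":0,"ry":0.05,"rz":0,"gripper":0},{"dx":0,"dy":0,"dz":0,"rx":0,"ry":0.09,"rz":0,"gripper":0},{"dx":0,"dy":0,"dz":0,"rx":0,"ry":0.12,"rz":0,"gripper":0},{"dx":0,"dy":0,"dz":0,"rx":0,"ry":0.12,"rz":0,"gripper":0}]'; python3 -c "
from h import *
st();print(status.observe()['torque'])"
```

```text
time: 55.08
tool_pos: [0.4623, 0.021, 0.1817]
tool_rot: [-1.572, 0.0, 0.107]
contact_force: [-0.7, -0.3, 5.5]
opening: 0.0139
t 55.08 tcp [0.4623 0.021  0.1817] rot [-1.572  0.     0.107] cab [-0.0595 -0.1689  0.1817] F [-0.7 -0.3  5.5] op 0.0139 q [-0.12  0.29  1.78 -0.    1.06 -0.23]
[-0.14878981  0.02562581  0.27630209]
```

```bash
python3 -m creep '[{"dx":0,"dy":0,"dz":0,"rx":0,"ry":-0.02,"rz":0,"gripper":0.4},{"dx":0,"dy":0,"dz":0,"rx":0,"ry":-0.02,"rz":0,"gripper":0.4},{"dx":0,"dy":0,"dz":0,"rx":0,"ry":-0.02,"rz":0,"gripper":0.4},{"dx":0,"dy":-0.05,"dz":0,"rx":0,"ry":-0.02,"rz":0,"gripper":0.4},{"dx":0,"dy":-0.1,"dz":0,"rx":0,"ry":-0.02,"rz":0,"gripper":0.4},{"dx":-0.06,"dy":-0.14,"dz":0,"rx":0,"ry":-0.02,"rz":0,"gripper":0.4},{"dx":-0.12,"dy":-0.17,"dz":0,"rx":0,"ry":-0.02,"rz":0,"gripper":0.4},{"dx":-0.12,"dy":-0.17,"dz":0,"rx":0,"ry":-0.02,"rz":0,"gripper":0.4}]'
python3 - <<'E'
from h import *
st()
p,d=snap("scene",31); save("n1.png",p,0,512,0,384,1.5); save("n1b.png",p,220,440,20,200,3)
p,d=snap("top",31); save("n2.png",p,75,235,95,230,5)
E
```

```text
time: 56.08
tool_pos: [0.341, 0.0089, 0.3532]
tool_rot: [-1.572, -0.002, 0.123]
contact_force: [0.7, -0.7, -0.7]
opening: 0.0366
t 56.08 tcp [0.341  0.0089 0.3532] rot [-1.572 -0.002  0.123] cab [-0.1802 -0.1862  0.3532] F [ 0.7 -0.7 -0.7] op 0.0366 q [-0.2  -0.09  1.73 -0.    1.5  -0.32]
```

View pics/n1.png

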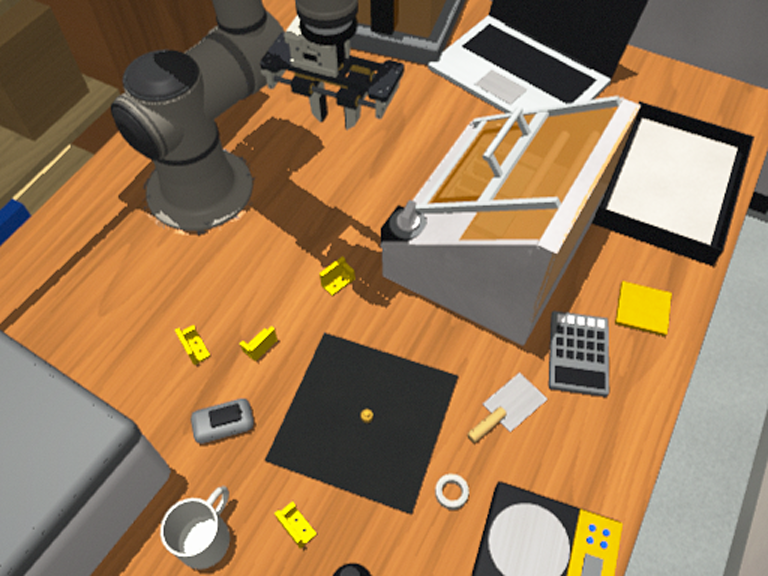

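View pics/n2.png

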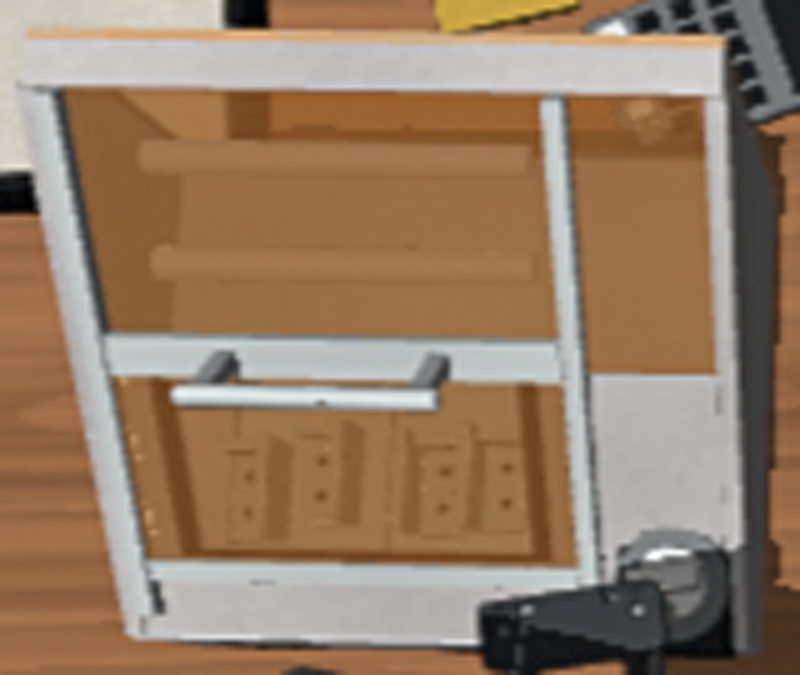

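Run:
```python
from h import *
p,d=load("scene",31); P=cloud("scene",d); C=np.stack([(P[...,:2]-O)@CX,(P[...,:2]-O)@CY,P[...,2]],-1)
m=(C[...,2]>.180)&(C[...,2]<.20)&(C[...,1]<-.14)&(C[...,0]<-.03)&(C[...,1]>-.21)&(C[...,0]>-.10)&(d>0); T=C[m]; e=np.linalg.svd(T[:,:2]-T[:,:2].mean(0),full_matrices=False)[2][0]
print(len(T),T.mean(0),np.ptp(T,0),np.arctan2(e[1],e[0]))
print(robot.hand_in())
```

```text
73 [-0.05783084 -0.17324049  0.18497183] [0.01911428 0.03905525 0.00829202] -1.3644191095142517
the job is handed in; nothing more can be done
None
```

The job is done and handed in at about 56 s of the 210 s allowed. Hand-in gives no verdict, so the results below come from my own camera and force readings.

- **Sash opening:** I pushed it up to its stop, where the reading rose to 37 N.
- **Brackets:** All four white brackets on the mat went in through the port: two left-hand ones in the left compartment, two right-hand ones in the right. I checked with both cameras before shutting. Each stood upright with its web top about 42 mm above the tray floor and its middle inside its own compartment. I let go of each within about 1 mm of the floor.
- **Gasket:** I saw no sign of contact with the rubber while entering or leaving the port. I had no direct force reading on the gasket itself.
- **Sash shutting:** I pushed it down until it stopped moving (about 20 N). In both views it sits lower than it did at the start.
- **Timer:** I turned it clockwise until it met its stop. The final depth image puts it at about 1.36 rad. The jaw angle at the stop suggested about 1.42 rad, so the two differ slightly, but both are above 1.25.
- **Rest of the desk:** In the last scene picture the weight, mouse, calculator, tape roll and scraper look unmoved. I judged this by eye and did not measure it. The robot is clear of everything.

The two cameras disagreed by about 5 mm in y, so I leaned towards the scene camera, which matched the known finger and gasket positions. The last move left the gripper partly over the knob in the top view, so I checked the timer from the scene camera only.

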